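Seat the keyed sensor module in the sloping test nest and latch the hold-down bail

ROBOT

A 6-joint arm with a two-finger parallel gripper is mounted at the origin on a cart in front of the work surface, level with it; the furniture and walls round the work are solid. World frame = base frame: x ahead of the robot, y to its left, z up, the work surface at z = 0. Lengths are in mm, angles in rad, forces in N, time in s.
With the tool pointing down it reaches from about 350 to 975 mm from the base axis. Payload 7.1 kg.
Tool frame: the origin (TCP) lies midway between the tips of the shut fingers; the grasp point (between the pads) lies 19 mm behind it (ctrl.grip_depth is the distance from the TCP to the grasp point, in mm); z points along the fingers, y is the line along which they close (so a half turn about z gives the same grasp; the last joint's range is limited). The gripper opens to 88 mm and grips with 3 to 60 N. Pads are 20 mm wide; open, the fingers measure 115 mm over their backs; the gripper's body (75 mm by 178 mm) begins 61 mm behind the grasp point.
Start: joints at [1.212, 0.423, 1.63, -0, 1.089, -0.019], TCP at [208.279, 589.258, 222.675] pointing down, gripper open.
Joint ranges: [-3, 3], [-0.9, 2.11], [0.09, 2.58], [-1.31, 4.45], [0.11, 2.69], [-2.54, 2.54]. Speed limits (rad/s): [2.39, 2.39, 3.01, 3.14, 3.14, 3.14].

INTERFACE

Orientations are given as a rotation vector (axis times angle).
In Python, from workcell import ctrl, cams gives the robot as it stands.
- The arm moves only by the tool move_arm, never from a script. Its argument "steps" is a list of rows, each a list of 3 entries, a list of its own where there are three numbers: the shift along the tool's x, y, z in units of 25 mm (1.0 is 25 mm), then the turn about the tool's z in units of 5 degrees (1.0 is 5 degrees), then the closure, from 0 (fully open) to 1 (shut). A call has 1 to 20 rows; each row shifts and turns the commanded pose from where the row before left it, along the tool's axes as they then stand; what a row does not reach is not made up. A row lasts 1/12 s, in which the tool goes at most 41.7 mm and 7.16 degrees, less where a joint would pass 70% of its speed; a pose out of reach is approached as far as the arm can. A call is refused whole if a number of a shift passes 1 or a number of a turn 1, either way. A call with a gripper value outside its range is refused whole. The fingers move at their own pace and stop on an object; the grip force is fixed at half the most. Time passes only in rows, so rows that do not move let the fingers close. It gives the time, the measured TCP pose, the force, the opening and the grip force at its end, in the units of the state.
- ctrl.get_obs(): the state, without advancing time (a new reading comes with each control period).
- cams.get_image(name): name is "scene" or "side" or "wrist"; returns a dict with "image" (384x512x3 uint8, red, green, blue), "camera_matrix" (3x3 intrinsics, pixels), "xyz" and "rotation" of the camera in the world; the wrist camera has in their place "mount" (4x4, takes a point from camera to tool coordinates, whose origin is the TCP and whose axes are the flange's). Camera axes: x right, y down, z forward; pixel columns grow to the right and rows downward; lengths in mm; the calibration is good to about 2 mm. A picture is of the moment at which its call begins: read the wrist's pose just before it. There is no depth.
- ctrl.close_job(): hands the job in; it is judged then, once.
Trained networks look in the newest picture that a camera, given by its name, has taken for a name from the list of things; names that differ only in an ending like _2 or _b are one class to them, and where a whole thing is asked for, a point or a joint stands for the part that bears it (a point fixed in the world has none). Each returns a list of dicts, best first, with "p" (0 to 1); they miss things now and then, are a little off and sometimes report something else, mostly with a low value. They report only what shows in the picture. A call takes as long as a camera call. They do not tell look-alikes from the thing itself.
- cams.boxes_of(camera, thing): "rect" ([centre column, centre row, width, height] in pixels, round what is visible of it).
- cams.cut_out(camera, thing): "pixels" (384x512 bool, what is visible of it) and "rect" ([centre column, centre row, width, height] in pixels, round what is visible of it).
The state is a dict: "t": time; "qpos": joint angles; "qvel": joint speeds; "joint_torque": joint torques, N m; "ee_pos": TCP position; "orientation": TCP orientation; "ft_force": force on the tool from outside, world axes, zero at the start; "moment": the same for the moment, N m; "width": finger opening in mm; "grasp_force": force on a finger pad.
Only numpy, scipy, OpenCV 4.12 (cv2) and the standard library are available. Lean on these libraries where they do the work, as an engineer would, in place of code of your own. Each camera call takes 0.05 s, during which the arm holds its last target. There are 200 camera calls.

TASK

Load the sensor module into the sloping test console: swing the wire hold-down bail clear if it hangs over the nest, turn the module until its key drops into the keyway and its flange sits fully home on the nest ring, let go, then swing the bail down over the flange until its tab snaps under the spring catch and stays there. Do not force the module, and leave the other things on the bench where they stand.

Things in the scene. Friction and masses are not known exactly. Their poses are not given: they have to be found in the camera images.
- module: Loose bare-metal sensor module, about 0.12 kg (varies), 54 mm high, standing upright on its 30 mm spigot. Origin: centre of the spigot's lower end; z up its axis, x towards its key. Spigot z 0 to 16 mm, its lowest 5.5 mm tapering to 22 mm diameter. Key: 6 mm wide, z 6 to 16, reaching 20.5 mm from the axis. Black face with four pins on top.
- module_flange (a point): On the module's axis at the underside of its flange (module z = 16 mm), axes as the module's. The flange is 48 mm across, 5 mm thick, with a pointer lug 6 mm wide straight above the key, reaching 28 mm from the axis.
- module_grip (a point): On the module's axis at module z = 42 mm, axes as the module's: the round grip barrel, 32 mm diameter, from module z 21 to 54 mm; it may be gripped across any diameter.
- console: Fixed grey test console, 144 deep x 116 wide mm, placed and turned differently each time. Origin under its centre, z up, -x its front (towards the robot). Its panel slopes 30 degrees: 30 mm high at the front edge, 113 mm at the back. Black nest ring, bail and catch stand on the panel.
- nest_mouth (a point): Centre of the nest's top: black ring, 56 mm outside, bore 32.4 mm, 17 mm deep. z points out along the bore (30 degrees from vertical, leaning to the console's front), x uphill along the panel, y level. Module home: its flange lies on the ring, module_flange is here and the module's x and z axes agree with these.
- keyway (a point): Middle of the 9 mm wide keyway cut through the ring's uphill side, at its top edge: nest_mouth x = +22 mm; axes as nest_mouth's. With its key off this slot the module's spigot enters 6 mm, the key rides on the ring and the flange stands 10 mm proud; turned into line (within about 4 degrees), it drops home.
- bail (a joint): Angle of the wire hold-down bail, rad: 0 shut (parallel to the panel), growing as it swings up and back uphill to its stop at 2.2. Starts at 0.9 to 2.1; below 1.9 it is in a gripper's way over the nest. Stiff hinge (0.025 N m): stays where left above 0.5, but a weak spring lifts it if let go uncaught near 0. Shuts only over a module that is home.
- bail_hinge (a point): Middle of the bail's hinge line, at nest_mouth x = +42, z = +9 mm; turns with the bail: -x along the bail to its tip, y the hinge axis, z out of its upper face. A U of 5 mm wire: arms at y = +/-21.5, crossbar 76 mm from the hinge. Shut, the arms pass beside the barrel 1.5 mm above the flange. Fixed cheeks 25 to 32 mm either side, 4 mm above.
- bail_tab (a point): Middle of the upper face of the bail's flat tab, 89 mm from the hinge line, axes as bail_hinge's. Tab 18 mm wide, 3 mm thick, 76 to 103 mm from the hinge; its rolled lip (5 mm) ends at 105.5 mm. Shut, it is at nest_mouth x = -47, z = +10.5 mm, 31 mm downhill of the barrel.
- catch (a joint): Travel of the spring catch, m: steel slide just downhill of the shut tab; 0 at rest, up to 0.006 pushed downhill. The lip, pressed down with about 5 N on the tab, pushes the roller aside some 2 mm, then snaps under it and the catch springs back to 0.
- catch_roller (a point): Middle of the catch's cross roller, 6 mm diameter, 20 mm long, between two ears; axes as nest_mouth's. It moves with the catch; at rest at nest_mouth x = -64.5, z = +13.6 mm, over the shut bail's lip. The catch's highest edge is 3.4 mm above this point, its rear wall 10 to 15 mm downhill.
- wick_reel: Bystander: flat reel of solder wick lying on its side, 42 mm diameter, 12 mm high; origin under its centre.
- flux_tin: Bystander: low round tin, 47 mm diameter, 21 mm high; origin under its centre.
- flux_bottle: Bystander: round bottle with black cap, 38 mm diameter, 76 mm high; origin under its centre.
- solder_reel: Bystander: reel of solder standing on its flange, 58 mm diameter, 30 mm high; origin under its centre.
- microscope: Fixed stereo microscope on the right. Keep clear of its overhanging head and eyepieces: they fill world x 0.37 to 0.75, y -0.40 to -0.20, up to z = 0.42 m, so draw back before swinging past it.
- power_supply: Fixed bench power supply with another box and a spray can on it, behind the parts: world x from 0.60 (knobs; cases from 0.615), y -0.055 to 0.10, 0.24 m high, the can 0.45 m. Origin under the supply.
Things that resemble listed ones, but are neither listed nor needed, are in the scene too. Leave any purple look-alike of the module alone.

How it is judged:
By the outcome, as a careful person would: the job done as asked, in the order asked, and still so for the second after the job is handed in, with the robot touching nothing.
It also fails if it takes over 58 s, if anything falls off the work surface, if the arm or the gripper's body presses on something with over 40 N, if the wrist force passes 120 N, or if a joint passes its speed limit or range.

## Working session

There is one attempt and no reset: what is moved stays moved. The work goes in short steps, Python scripts to look and compute and a tool call to move; the robot and the scene stay as the last step left them, time stands still between calls to the robot, and variables do not carry over. Pictures are saved under pics/ and viewed, at most 10 in all, crops included, and the job is handed in when it is done.

Besides the shell and the picture viewer there is one more tool, called after "Call:" as a command line: name --argument value ..., lists and objects as JSON in quotes. move_arm: Moves the arm, as the interface text tells. Its arguments: {"type":"object","properties":{"steps":{"type":"array"}},"required":["steps"]}

```bash
mkdir -p pics; ls; python3 - <<'E'
from workcell import ctrl,cams
import cv2,numpy as np
o=ctrl.get_obs();print({k:np.round(v,3) for k,v in o.items()},ctrl.grip_depth)
ims=[]
for c in ['scene','side','wrist']:
    d=cams.get_image(c);cv2.imwrite(f'pics/{c}0.png',d['image'][:,:,::-1])
    print(c,{k:np.round(v,4).tolist() for k,v in d.items() if k!='image'})
    for t in ['module','console','bail','bail_tab','catch','keyway','nest_mouth','catch_roller','flux_bottle','flux_tin','wick_reel','solder_reel']:
        try: print(t,[(round(b['p'],2),np.round(b['rect']).tolist()) for b in cams.boxes_of(c,t)][:3])
        except Exception as e: print(t,e)
E
```

```text
pics
{'t': np.float64(0.0), 'qpos': array([ 1.212,  0.424,  1.631, -0.   ,  1.089, -0.019]), 'qvel': array([-0.   ,  0.   ,  0.   ,  0.   , -0.002,  0.001]), 'joint_torque': array([-1.0000e-03, -5.4462e+01, -2.7367e+01,  6.4000e-02,  2.3000e-02,
       -0.0000e+00]), 'ee_pos': array([208.082, 588.748, 221.895]), 'orientation': array([-5.310e-01, -3.096e+00,  2.000e-03]), 'ft_force': array([-0.113,  0.69 , -0.321]), 'moment': array([-0.01 , -0.023,  0.024]), 'grasp_force': np.float64(0.0), 'width': np.float64(87.949)} 18.700000000000003
scene {'camera_matrix': [[449.6184, 0.0, 245.8183], [0.0, 449.6184, 192.7241], [0.0, 0.0, 1.0]], 'xyz': [-272.6775, -688.9628, 1242.4289], 'rotation': [-2.2118, 0.9905, -0.3835]}
module [(0.71, [253.0, 210.0, 17.0, 16.0]), (0.65, [160.0, 159.0, 8.0, 14.0])]
console [(0.94, [202.0, 176.0, 34.0, 46.0]), (0.48, [236.0, 208.0, 4.0, 8.0])]
bail [(0.5, [202.0, 153.0, 11.0, 6.0])]
bail_tab [(0.59, [200.0, 153.0, 12.0, 7.0])]
catch []
keyway []
nest_mouth [(0.98, [204.0, 168.0, 24.0, 38.0]), (0.23, [199.0, 154.0, 6.0, -1.0])]
catch_roller [(0.41, [202.0, 184.0
[... 789 characters left out ...]
mouth [(0.94, [262.0, 225.0, 56.0, 58.0])]
catch_roller [(0.55, [278.0, 238.0, 12.0, 11.0]), (0.2, [263.0, 224.0, 11.0, 10.0])]
flux_bottle [(0.66, [264.0, 218.0, 27.0, 40.0]), (0.53, [287.0, 199.0, 11.0, 23.0])]
flux_tin [(0.67, [291.0, 221.0, 16.0, 16.0])]
wick_reel []
solder_reel [(0.6, [313.0, 235.0, 18.0, 15.0])]
wrist {'camera_matrix': [[304.265, 0.0, 252.6987], [0.0, 304.265, 189.8571], [0.0, 0.0, 1.0]], 'mount': [[0.0004, -0.9691, -0.2467, 66.6827], [1.0, 0.0005, -0.0002, -0.5532], [0.0004, -0.2467, 0.9691, -160.9615], [0.0, 0.0, 0.0, 1.0]]}
module []
console []
bail []
bail_tab []
catch []
keyway []
nest_mouth []
catch_roller []
flux_bottle []
flux_tin []
wick_reel []
solder_reel []
```

```bash
cat > h.py <<'E'
import numpy as np,cv2
from scipy.spatial.transform import Rotation as R
from workcell import ctrl,cams
def cam(name):
    """image, K, camera-to-world rotation, camera position"""
    o=ctrl.get_obs();d=cams.get_image(name);K=np.array(d['camera_matrix'])
    if name=='wrist':
        M=np.array(d['mount']);T=R.from_rotvec(o['orientation']).as_matrix()
        return d['image'],K,T@M[:3,:3],T@M[:3,3]+o['ee_pos']
    return d['image'],K,R.from_rotvec(d['rotation']).as_matrix(),np.array(d['xyz'])
def ray(c,uv): 
    v=c[2]@np.linalg.inv(c[1])@[uv[0],uv[1],1];return v/np.linalg.norm(v)
def onz(c,uv,z):
    v=ray(c,uv);return c[3]+v*(z-c[3][2])/v[2]
def proj(c,P):
    p=(np.atleast_2d(P)-c[3])@c[2]@c[1].T;return p[:,:2]/p[:,2:]
def tri(cs,uvs):
    A=0;b=0
    for c,u in zip(cs,uvs):
        v=ray(c,u);M=np.eye(3)-np.outer(v,v);A=A+M;b=b+M@c[3]
    return np.linalg.solve(A,b)
E
python3 - <<'E'
from h import *
s=cv2.imread('pics/scene0.png')[110:250,130:290];w=cv2.imread('pics/side0.png')[180:350,200:350]
a=cv2.resize(s,(400,350),interpolation=2);b=cv2.resize(w,(400,453),interpolation=2)
im=np.zeros((453,800,3),np.uint8);im[:350,:400]=a;im[:,400:]=b;cv2.imwrite('pics/c0.png',im)
cs,cw=cam('scene'),cam('side')
for u in [(253,210),(160,159),(240,225),(225,221),(235,207),(195,217)]: print('scene',u,onz(cs,u,25).round())
for u in [(293,322),(261,206),(264,218),(287,199),(291,221),(313,235)]: print('side',u,onz(cw,u,25).round())
print(tri([cs,cw],[(204,168),(262,225)]))
E
```

```text
scene (253, 210) [526.   4.  25.]
scene (160, 159) [482. 461.  25.]
scene (240, 225) [444.  -8.  25.]
scene (225, 221) [423.  44.  25.]
scene (235, 207) [494.  62.  25.]
scene (195, 217) [365. 136.  25.]
side (293, 322) [468. 449.  25.]
side (261, 206) [511.   2.  25.]
side (264, 218) [506.  68.  25.]
side (287, 199) [426. -34.  25.]
side (291, 221) [428.  88.  25.]
side (313, 235) [376. 158.  25.]
[513.10614465 223.97303462 108.61472672]
```

View pics/c0.png

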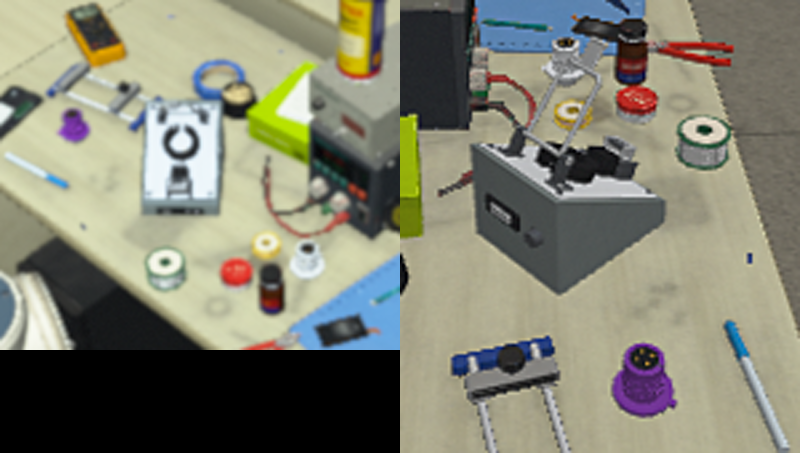

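View pics/side0.png

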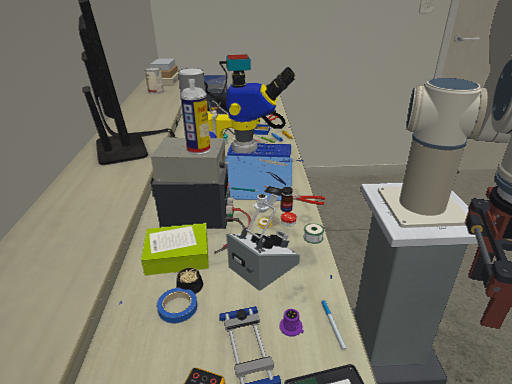

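The silver module is at scene (253,210) / side (263,205), and the look-alike at scene (160,159) / side (292,322) is purple, so the silver one is the target. The console is at scene (202,176), with its bail half raised. I'll move to look at it with the wrist camera.

Call:
move_arm --steps '[[[-0.92,-0.73,-0.1],0,0],[[-0.92,-0.73,-0.1],0,0],[[-0.92,-0.73,-0.1],0,0],[[-0.92,-0.73,-0.1],0,0],[[-0.92,-0.73,-0.1],0,0],[[-0.92,-0.73,-0.1],0,0],[[-0.92,-0.73,-0.1],0,0],[[-0.92,-0.73,-0.1],0,0],[[-0.92,-0.73,-0.1],0,0],[[-0.92,-0.73,-0.1],0,0],[[-0.92,-0.73,-0.1],0,0],[[-0.92,-0.73,-0.1],0,0],[[-0.92,-0.73,-0.1],0,0],[[-0.92,-0.73,-0.1],0,0],[[-0.92,-0.73,-0.1],0,0],[[0,0,0],-1,0],[[0,0,0],-1,0],[[0,0,0],-1,0],[[0,0,0],-0.9,0],[[0,0,0],0,0]]'

```text
t: 3.72
ee_pos: [442.4, 216.0, 260.3]
orientation: [-0.005, 3.141, 0.0]
ft_force: [0.3, 0.8, -0.6]
width: 87.7
grasp_force: 0.0
```

```bash
python3 - <<'E'
from h import *
c=cam('wrist');im=c[0][:,:,::-1].copy();cv2.imwrite('pics/w1.png',im)
o=ctrl.get_obs();print(o['ee_pos'],o['orientation'])
for t in ['module','console','bail','bail_hinge','bail_tab','catch','keyway','nest_mouth','catch_roller','flux_bottle','flux_tin','wick_reel','solder_reel']:
    print(t,[(round(b['p'],2),np.round(b['rect']).tolist()) for b in cams.boxes_of('wrist',t)][:3])
cv2.imwrite('pics/w1b.png',cv2.resize(im,(768,576),interpolation=2))
E
```

```text
[442.35670388 216.11441212 260.24540929] [1.68129379e-03 3.14144862e+00 7.75597725e-05]
module [(0.76, [434.0, 189.0, 47.0, 34.0]), (0.67, [87.0, 211.0, 43.0, 34.0]), (0.23, [149.0, 206.0, 33.0, 32.0])]
console [(0.48, [292.0, 260.0, 68.0, 22.0]), (0.33, [87.0, 210.0, 46.0, 36.0])]
bail [(0.61, [288.0, 261.0, 59.0, 20.0])]
bail_hinge [(0.87, [290.0, 260.0, 64.0, 26.0])]
bail_tab [(0.91, [290.0, 259.0, 63.0, 25.0]), (0.58, [278.0, 236.0, 117.0, 142.0])]
catch [(0.97, [246.0, 190.0, 26.0, 26.0]), (0.38, [71.0, 158.0, 55.0, 34.0]), (0.27, [277.0, 235.0, 120.0, 143.0])]
keyway [(0.92, [277.0, 218.0, 118.0, 111.0])]
nest_mouth [(0.66, [278.0, 234.0, 117.0, 147.0])]
catch_roller [(0.91, [246.0, 192.0, 25.0, 26.0])]
flux_bottle [(0.72, [72.0, 156.0, 62.0, 35.0])]
flux_tin [(0.89, [137.0, 156.0, 40.0, 37.0])]
wick_reel [(0.64, [149.0, 205.0, 31.0, 30.0]), (0.39, [88.0, 214.0, 43.0, 37.0])]
solder_reel [(0.83, [192.0, 106.0, 50.0, 50.0])]
```

View pics/w1b.png

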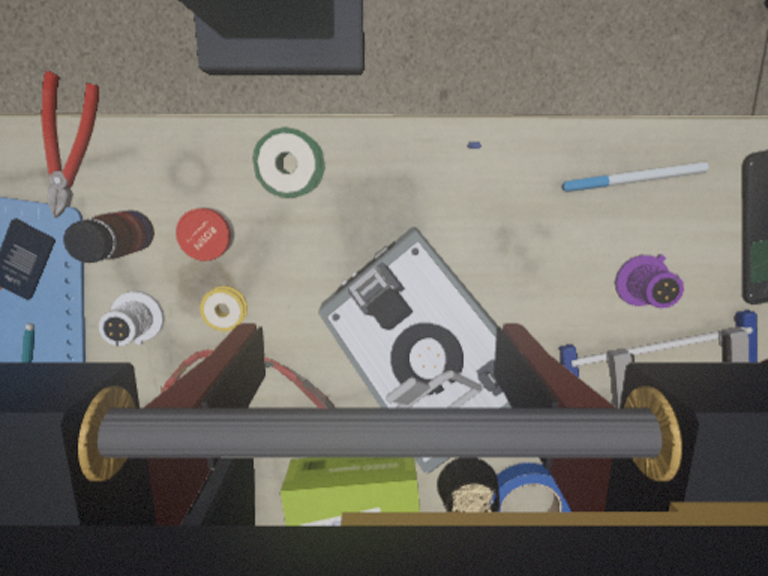

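The wrist picture shows the console at (277,234) in original pixels. It is turned about 36°, with the catch at (246,190), the nest ring near (285,238) and the bail partly hidden by the gripper. The silver module is at (87,211) and the purple one at (434,189). I'll back off for a clear view.

Call:
move_arm --steps '[[[0.9,-0.4,0],0,0],[[0.9,-0.4,0],0,0],[[0.9,-0.4,0],0,0],[[0.6,-0.4,0],0,0],[[0,0,0],0,0],[[0,0,0],0,0]]'

```text
t: 4.92
ee_pos: [359.9, 176.1, 260.6]
orientation: [-0.0, 3.14, 0.001]
ft_force: [0.1, 0.4, 1.0]
width: 87.8
grasp_force: 0.0
```

```bash
python3 - <<'E'
from h import *
c=cam('wrist');im=c[0][:,:,::-1].copy();cv2.imwrite('pics/w2.png',im);np.savez('pics/w2.npz',K=c[1],R=c[2],p=c[3])
o=ctrl.get_obs();print(o['ee_pos'],o['orientation'])
for t in ['module','bail_tab','catch','keyway','catch_roller']:
    print(t,[(round(b['p'],2),np.round(b['rect'],1).tolist()) for b in cams.boxes_of('wrist',t)][:3])
a=cv2.resize(im[160:310,200:400],(800,600),interpolation=2)
cv2.imwrite('pics/w2b.png',a)
E
```

```text
[360.68982695 176.52203242 260.69023562] [-5.37809677e-04  3.13997272e+00  1.17689731e-03]
module [(0.75, [450.1, 234.5, 35.1, 15.8])]
bail_tab [(0.74, [334.2, 330.9, 40.4, 19.7])]
catch [(0.89, [277.0, 252.1, 28.3, 27.3])]
keyway [(0.66, [309.9, 282.1, 121.1, 115.1])]
catch_roller [(0.72, [305.9, 273.7, 133.8, 133.0])]
```

View pics/w2b.png

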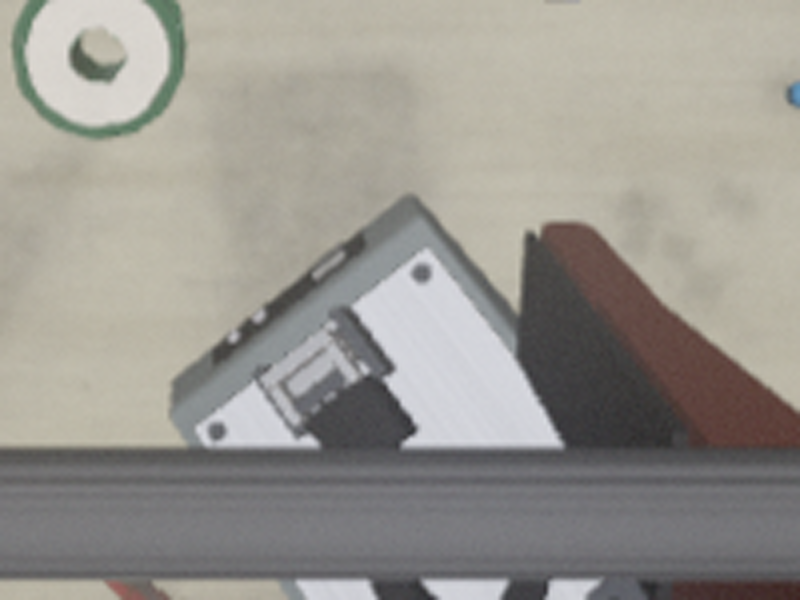

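Backing off put the console behind the gripper bar, so I have to go forward instead.

Call:
move_arm --steps '[[[-1,0.1,-0.2],0,0],[[-1,0.1,-0.2],0,0],[[-1,0.1,-0.2],0,0],[[-1,0.1,-0.2],0,0],[[-1,0.1,-0.2],0,0],[[-1,0.1,-0.2],0,0],[[0,0,0],0,0],[[0,0,0],0,0],[[0,0,0],0,0]]'

```text
t: 5.97
ee_pos: [509.1, 191.1, 289.4]
orientation: [0.001, -3.14, 0.001]
ft_force: [0.4, 0.7, -0.2]
width: 87.9
grasp_force: 0.0
```

```bash
python3 - <<'E'
from h import *
c=cam('wrist');im=c[0][:,:,::-1].copy();cv2.imwrite('pics/w3.png',im);np.savez('pics/w3.npz',K=c[1],R=c[2],p=c[3])
o=ctrl.get_obs();print(o['ee_pos'],o['orientation'])
for t in ['module','console','bail','bail_tab','catch','keyway','catch_roller']:
    print(t,[(round(b['p'],2),np.round(b['rect'],1).tolist()) for b in cams.boxes_of('wrist',t)][:3])
a=cv2.resize(im[100:250,200:400],(800,600),interpolation=2)
cv2.imwrite('pics/w3b.png',a)
E
```

```text
[508.80868857 191.06617919 289.50460095] [ 1.03665693e-03 -3.13993630e+00  7.63258577e-04]
module [(0.66, [446.8, 136.4, 45.4, 35.8]), (0.62, [111.8, 160.7, 40.3, 37.2])]
console [(0.58, [304.8, 180.0, 150.2, 156.3])]
bail [(0.9, [313.8, 191.1, 53.0, 49.7])]
bail_tab [(0.56, [316.0, 189.0, 55.6, 55.4])]
catch [(0.85, [265.9, 132.3, 21.6, 22.8]), (0.34, [110.9, 163.2, 44.3, 32.8])]
keyway [(0.86, [301.9, 175.7, 129.9, 134.5])]
catch_roller [(0.9, [266.2, 135.7, 23.5, 25.8]), (0.2, [157.8, 105.8, 35.5, 33.9])]
```

View pics/w3b.png

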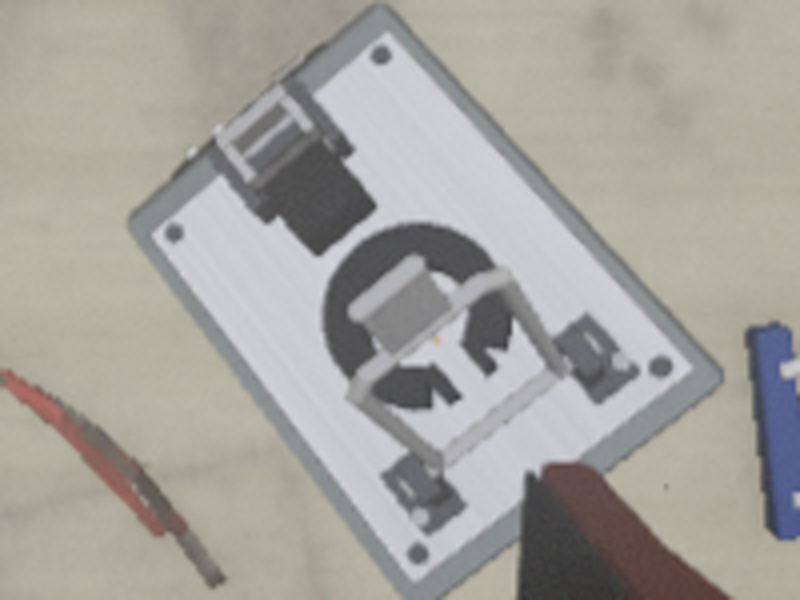

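The crop shows the panel corners at (380,3), (130,220) and (722,378), and the ring centred near (418,315) with its keyway toward the bottom. The bail's crossbar runs (360,390)–(505,275), and the tab lip is near (355,312)–(418,258). I'll fit the console pose and bail angle to these points.

```bash
cat > fit.py <<'E'
from h import *
from scipy.optimize import least_squares
ld=lambda f:(lambda d:(None,d['K'],d['R'],d['p']))(np.load(f))
c3=ld('pics/w3.npz')
t=np.radians(30)
def frames(q):
    x,y,yaw,u,h,ang=q[:6]
    Rc=R.from_euler('z',yaw).as_matrix();O=np.array([x,y,0])
    N=Rc@R.from_euler('y',-t).as_matrix()   # x uphill, z normal leaning to front
    n=O+Rc@[0,0,71.5]+N@[u,0,h]
    B=N@R.from_euler('y',ang).as_matrix()   # -x lifts for positive angle
    return O,Rc,n,N,n+N@[42,0,9],B
def px(a): return np.array(a)/4+[200,100]
f3=px([(380,3),(130,220),(722,378),(403,600),(418,315),(355,395),(508,272),(350,312),(420,258)])
def pts(q):
    O,Rc,n,N,H,B=frames(q)
    return np.array([O+Rc@[-72,58,30],O+Rc@[-72,-58,30],O+Rc@[72,58,113],O+Rc@[72,-58,113],n,
      H+B@[-77,-22.5,0],H+B@[-77,22.5,0],H+B@[-105,-9,2],H+B@[-105,9,2]])
w=np.array([1,1,1,.5,2,1,1,1,1])
def res(q): return np.r_[((proj(c3,pts(q))-f3)*w[:,None]).ravel(),(q[4]-17)/1.5]
if __name__=='__main__':
    s=least_squares(res,[515,220,.6,0,17,1.2]);q=s.x
    print(q.round(3));print((proj(c3,pts(q))-f3).round(1))
    O,Rc,n,N,H,B=frames(q);print('nest',n.round(1),'hinge',H.round(1),'tip',(H+B@[-105,0,0]).round(1))
    np.save('q.npy',q)
    ob=ctrl.get_obs();print('T',ob['t'])
    cs,cw=cam('scene'),cam('side')
    print('nest in scene/side',proj(cs,n),proj(cw,n),'cross mid side',proj(cw,H+B@[-76,0,0]))
    # module
    print('mod',onz(c3,(111.8,160.7),25))
    im=cv2.imread('pics/w3.png')
    cv2.imwrite('pics/m3.png',cv2.resize(im[130:190,70:150],(800,600),interpolation=2))
E
python3 fit.py
```

```text
[516.065 249.256   0.701  15.151  17.224   1.345]
[[ 0.7 -2.4]
 [-2.7 -0.4]
 [ 2.6  0.5]
 [ 2.4  4.7]
 [-0.1  0.6]
 [-2.1 -1.3]
 [-1.4 -1.5]
 [ 1.4  1. ]
 [ 0.9  0.8]]
nest [519.5 252.2  94. ] hinge [543.9 272.7 122.8] tip [489.2 226.6 199.7]
T 6.3667
nest in scene/side [[201.77002977 165.37174415]] [[262.66976458 238.06056246]] cross mid side [[268.60854528 205.81599694]]
mod [507.84507603  -8.25509558  25.        ]
```

View pics/m3.png

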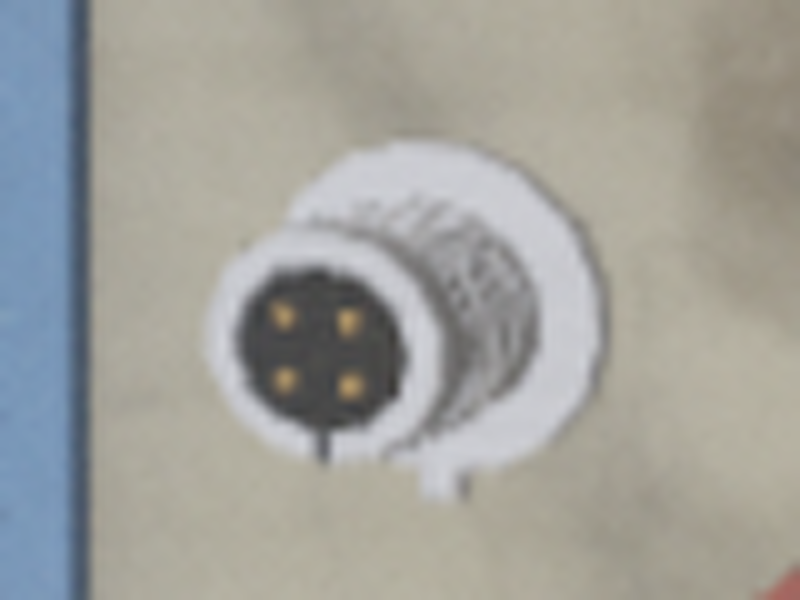

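The crop confirms the bare silver module with four pins, its pointer lug facing image-down (world +x). The bail fit gives about 1.35 rad, so I push it back to about 2.05 with closed fingers.

Call:
move_arm --steps '[[[0.9,0.28,0],0,1],[[0.9,0.28,0],0,1],[[0,0,0],-1,1],[[0,0,0],-1,1],[[0,0,0],-1,1],[[0,0,0],-1,1],[[0,0,0],-1,1],[[0,0,0],-1,1],[[0,0,0],-1,1],[[0,0,0],-1,1],[[0,0,0.8],0,1],[[0,0,0.9],0,1],[[0,0,0.9],0,1],[[0,0,0.8],0,1],[[0,0,0.8],0,1],[[0,0,0],0,1],[[0,0,0],0,1]]'

```text
t: 7.88
ee_pos: [464.3, 205.0, 184.7]
orientation: [1.075, -2.95, 0.0]
ft_force: [-0.9, 0.4, 0.5]
width: 0.2
grasp_force: 0.0
```

Call:
move_arm --steps '[[[-0.39,0,0],0,1],[[-0.39,0,0],0,1],[[-0.39,0,0],0,1],[[-0.39,0,0],0,1],[[-0.39,0,0],0,1],[[-0.39,0,0],0,1],[[-0.39,0,0],0,1],[[-0.39,0,0],0,1],[[-0.36,0,0],0,1],[[0,0,0],0,1],[[0,0,0],0,1]]'

```text
t: 8.8
ee_pos: [531.6, 261.4, 184.9]
orientation: [1.076, -2.951, 0.0]
ft_force: [0.9, 0.1, -0.5]
width: 0.4
grasp_force: 0.0
```

Call:
move_arm --steps '[[[0.7,0,0],0,0.5],[[0.7,0,-0.4],0,0],[[0,0,-1],0,0],[[0,0,-1],0,0],[[0,0,-1],0,0],[[0,0,0],0,0],[[0,0,0],0,0],[[0,0,0],0,0]]'

```text
t: 9.47
ee_pos: [503.9, 238.2, 269.5]
orientation: [1.075, -2.951, 0.0]
ft_force: [-0.4, -0.1, -0.2]
width: 50.2
grasp_force: 0.0
```

```bash
python3 - <<'E'
from h import *
c=cam('wrist');im=c[0][:,:,::-1].copy();cv2.imwrite('pics/w4.png',im);np.savez('pics/w4.npz',K=c[1],R=c[2],p=c[3])
o=ctrl.get_obs();print(o['t'],o['ee_pos'],o['orientation'])
for t in ['bail','bail_tab','catch','catch_roller']:
    print(t,[(round(b['p'],2),np.round(b['rect'],1).tolist()) for b in cams.boxes_of('wrist',t)][:3])
a=cv2.resize(im[90:270,150:390],(800,600),interpolation=2)
cv2.imwrite('pics/w4b.png',a)
E
```

```text
9.5167 [503.72589325 238.13781601 268.96266173] [ 1.07445727e+00 -2.94987978e+00  3.21801713e-04]
bail [(0.89, [253.2, 247.6, 52.8, 46.8])]
bail_tab [(0.95, [254.5, 248.8, 52.8, 52.7])]
catch [(0.7, [253.4, 129.2, 21.0, 15.2]), (0.46, [94.8, 39.3, 49.5, 42.8])]
catch_roller [(0.92, [252.4, 130.8, 20.6, 15.6])]
```

View pics/w4b.png

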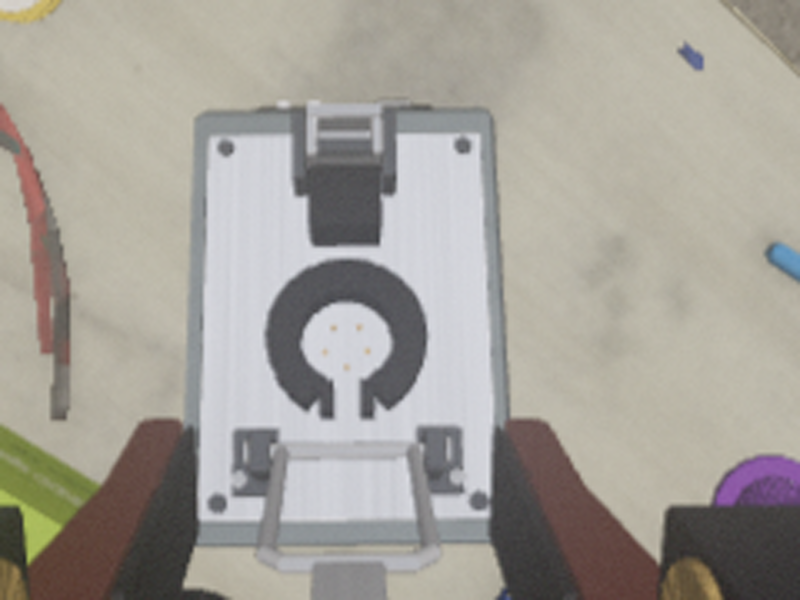

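The crop shows the bail swung back clear of the nest (crossbar at row 553), with ring, keyway and catch all visible and symmetric about column 347. I'll refit the console from both views and compute the module pose.

```bash
cat > fit2.py <<'E'
from fit import *
c4=ld('pics/w4.npz')
p4=lambda a:np.array(a)/(10/3)+[150,90]
g4=p4([(195,111),(493,109),(266,340),(427,338),(346,258),(331,410),(361,410),(260,555),(440,553)])
g3=px([(380,3),(130,220),(722,378),(322,315),(430,222)])
def m(q,a):
    q=np.r_[q[:5],a,q[5:]];O,Rc,n,N,H,B=frames(q);return O,Rc,n,N,H,B
def r(q):
    g=q[7];O,Rc,n,N,H,B=m(q[:5],q[5])
    k=[O+Rc@[-72+g,-58+g,30],O+Rc@[-72+g,58-g,30]]
    A=k+[n+N@[0,-28,0],n+N@[0,28,0],n+N@[-28,0,0],n+N@[22,-4.5,0],n+N@[22,4.5,0],H+B@[-76,-24,0],H+B@[-76,24,0]]
    e=proj(c4,A)-g4; e=np.r_[e[:2].ravel(),e[2,0],e[3,0],e[4,1],e[5:].ravel()]
    u=-N[:,1]*0
    A3=[k[1],k[0],O+Rc@[72-g,58-g,113]]
    e3=proj(c3,A3)-g3[:3]
    # ring extremes in w3: leftmost col, topmost row
    th=np.linspace(0,2*np.pi,200);C=proj(c3,n+28*(np.c_[np.cos(th),np.sin(th),0*th]@N.T))
    return np.r_[e,e3.ravel(),C[:,0].min()-g3[3,0],C[:,1].min()-g3[4,1],(q[4]-17)/2,(g-2)/2]
s=least_squares(r,[516,249,.7,15,17,2.05,0,2]);q=s.x;print(q.round(3));print(s.fun.round(1))
O,Rc,n,N,H,B=m(q[:5],q[5]);print('nest',n.round(1),'hinge',H.round(1));np.savez('con.npz',n=n,N=N,H=H,yaw=q[2])
# module, from w3 crop (scale 10, offset 70,130)
pm=lambda a:np.array(a)/10+[70,130]
top=onz(c3,pm((325,345)),54);fl=onz(c3,pm((442,305)),21);lug=onz(c3,pm((442,498)),18.5);mk=onz(c3,pm((322,460)),54)
print('top',top,'flange',fl,'lug',lug,'mark',mk)
print('scene/side of module mid',proj(cam('scene'),(top+fl)/2),proj(cam('side'),(top+fl)/2))
E
python3 fit2.py
```

```text
[515.871 249.255   0.706  15.391  16.916   2.037   0.      1.806]
[ 1.1  0.4 -1.   0.3 -0.4  0.2  1.9  0.7 -1.7 -0.3 -1.8 -2.2 -0.1  1.4
  0.1  0.2 -0.6 -0.9 -0.   0.5 -0.3  1.3  1.2 -0.  -0.1]
nest [519.6 252.4  93.8] hinge [543.8 273.1 122.6]
top [508.44306589  -7.52797739  54.        ] flange [508.16961655  -6.6780695   21.        ] lug [536.78172686 -10.94907108  18.5       ] mark [523.88440269  -9.7808184   54.        ]
scene/side of module mid [[252.06600177 212.10959013]] [[261.79147186 201.05073053]]
```

The fit is consistent: nest at (519.6, 252.4, 93.8) with yaw 0.706, and bail at 2.04. The module is at (508.3, −7.1) with its key at −8.5°.

The tool can only turn about vertical. I will grip the barrel with the finger line square to the key and tip the module 30° in the pads, pivoting it on the bench. Then I'll carry it to the nest.

Call:
move_arm --steps '[[[0.77,-0.954,0],0,0],[[0.77,-0.954,0],0,0],[[0.77,-0.954,0],0,0],[[0.77,-0.954,0],0,0],[[0.77,-0.954,0],0,0],[[0.77,-0.954,0],0,0],[[0.77,-0.954,0],0,0],[[0.77,-0.954,0],0,0],[[0,0,0.7],0.97,0],[[0,0,0.7],0.97,0],[[0,0,0.7],0.97,0],[[0,0,0.7],0.97,0],[[0,0,0.7],0.97,0],[[0,0,0.7],0.97,0],[[0,0,0.7],0.97,0],[[0,0,0.7],0.97,0],[[0,0,0.7],0.97,0],[[0,0,0.7],0.97,0],[[0,0,0],0,0],[[0,0,0],0,0]]'

```text
t: 11.48
ee_pos: [508.8, -6.5, 94.5]
orientation: [-0.228, -3.131, 0.0]
ft_force: [-0.1, -0.3, 0.0]
width: 87.8
grasp_force: 0.0
```

Call:
move_arm --steps '[[[0,0,0.7],0,0],[[0,0,0.7],0,0],[[0,0,0.7],0,0],[[0,0,0.55],0,0],[[0,0,0],0,0],[[0,0,0],0,0],[[0,0,0],0,0.4],[[0,0,0],0,0.5],[[0,0,0],0,0.6],[[0,0,0],0,0.6],[[0,0,0],0,0.7],[[0,0,0],0,0.7],[[0,0,0],0,0.7],[[0,0,0],0,0.7],[[0,0,0],0,0.7]]'

```text
t: 12.73
ee_pos: [509.4, -6.6, 28.9]
orientation: [-0.232, -3.133, 0.0]
ft_force: [-0.0, -0.2, -0.2]
width: 31.8
grasp_force: 29.8
```

Call:
move_arm --steps '[[[0,0,-0.32],0,0.7],[[-0.4,0,0],0,0.7],[[-0.4,0,0],0,0.7],[[0,0,0],0,0.7],[[0,0,0.2],0,0.7],[[0,0,0.12],0,0.7],[[0,0,0.02],0,0.7],[[0,0,0],0,0.7]]'

```text
t: 13.4
ee_pos: [529.2, -10.0, 28.3]
orientation: [-0.231, -3.133, 0.001]
ft_force: [0.4, -3.2, 4.6]
width: 31.4
grasp_force: 29.9
```

Call:
move_arm --steps '[[[0.1,0,-0.018],0,0.7],[[0.1,0,-0.014],0,0.7],[[0.1,0,-0.01],0,0.7],[[0.1,0,-0.004],0,0.7],[[0.1,0,0.002],0,0.7],[[0.1,0,0.006],0,0.7],[[0.1,0,0.012],0,0.7],[[0.1,0,0.016],0,0.7],[[0.1,0,0.022],0,0.7],[[0.1,0,0.026],0,0.7],[[0,0,0],0,0.7]]'

```text
t: 14.32
ee_pos: [506.5, -5.9, 28.4]
orientation: [0.232, 3.128, 0.0]
ft_force: [1.9, 0.3, 4.2]
width: 31.4
grasp_force: 29.9
```

```bash
python3 - <<'E'
from h import *
for n in ['side','scene']:
    c=cam(n);im=c[0][:,:,::-1].copy();cv2.imwrite(f'pics/{n}5.png',im)
    print(n,[(round(b['p'],2),np.round(b['rect'],1).tolist()) for b in cams.boxes_of(n,'module')][:3])
    u,v=proj(c,[507,-5,35])[0].astype(int);print(u,v)
    a=im[v-30:v+30,u-40:u+40];cv2.imwrite(f'pics/{n}5b.png',cv2.resize(a,(400,300),interpolation=2))
cv2.imwrite('pics/p5.png',np.hstack([cv2.imread('pics/side5b.png'),cv2.imread('pics/scene5b.png')]))
E
```

```text
side [(0.75, [294.0, 323.1, 24.8, 27.6])]
262 202
scene [(0.51, [201.0, 164.6, 34.0, 65.9]), (0.4, [250.1, 212.8, 10.1, 13.0])]
251 212
```

View pics/p5.png

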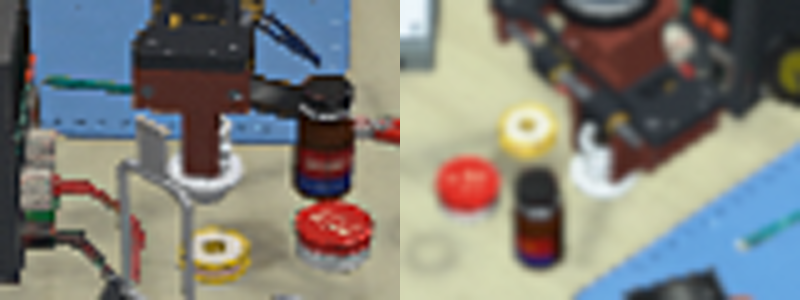

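The side crop shows the module held between the fingers with the flange tilting down toward the robot side. The bail is in front of it, so I'll lift and carry it to a clear spot and measure the tilt.

Call:
move_arm --steps '[[[0,0,-0.5],0,0.7],[[0,0,-1],0,0.7],[[0,0,-1],0,0.7],[[0,0,-1],0,0.7],[[0,0,-1],0,0.7],[[0,0,-1],0,0.7],[[0,0,-1],0,0.7],[[0.6,0.97,0],0,0.7],[[0.6,0.97,0],0,0.7],[[0.6,0.97,0],0,0.7],[[0.6,0.97,0],0,0.7],[[0.6,0.97,0],0,0.7],[[0.6,0.97,0],0,0.7],[[0,0,0],0,0.7],[[0,0,0],0,0.7]]'

```text
t: 15.77
ee_pos: [435.6, 152.1, 189.6]
orientation: [-0.227, -3.132, 0.001]
ft_force: [0.1, -0.6, -0.7]
width: 31.4
grasp_force: 29.9
```

```bash
python3 - <<'E'
from h import *
o=ctrl.get_obs();g=o['ee_pos']+[0,0,18.7];print(o['ee_pos'],o['width'])
ims=[]
for n in ['side','scene']:
    c=cam(n);im=c[0][:,:,::-1].copy()
    cv2.imwrite(f'pics/{n}6.png',im);np.savez(f'pics/{n}6.npz',K=c[1],R=c[2],p=c[3],g=g)
    print(n,[(round(b['p'],2),np.round(b['rect'],1).tolist()) for b in cams.boxes_of(n,'module')][:3])
    u,v=proj(c,g-[0,0,15])[0].astype(int);print(u,v)
    a=im[v-30:v+30,u-30:u+30];ims.append(cv2.resize(a,(400,400),interpolation=2))
cv2.imwrite('pics/p6.png',np.hstack(ims))
E
```

```text
[435.61713712 152.13536608 189.57316366] 31.4276931779797
side [(0.87, [292.8, 322.1, 22.6, 23.3]), (0.51, [295.1, 191.8, 14.7, 13.5])]
293 181
scene [(0.56, [202.5, 171.3, 14.0, 15.4])]
202 170
```

View pics/p6.png

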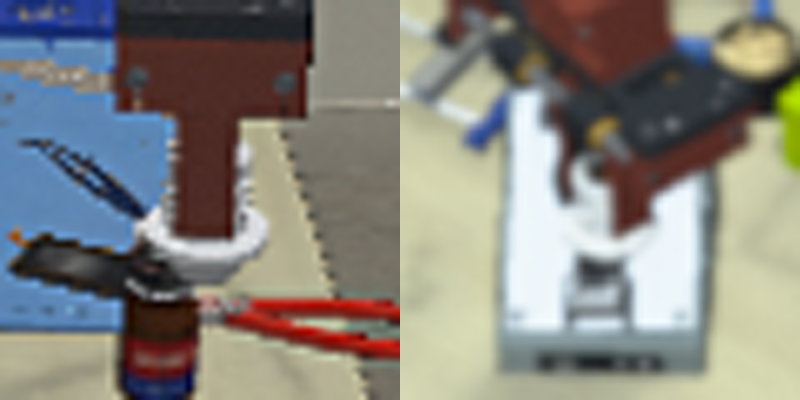

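The flange looks level in the side view, so the bottom slid on the bench and no tilt was gained. I'll use a solid reaction surface instead: press the flange edge gently against the plain left end of the console's front wall so the module pivots in the pads. First I turn and position for that.

Call:
move_arm --steps '[[[0.49,0.857,0],0,0.7],[[0.49,0.857,0],0,0.7],[[0.49,0.857,0],0,0.7],[[0,0,0],1,0.7],[[0,0,0],1,0.7],[[0,0,0],1,0.7],[[0,0,0],1,0.7],[[0,0,0],1,0.7],[[0,0,0],1,0.7],[[0,0,0],1,0.7],[[0,0,0],1,0.7],[[0,0,0],1,0.7],[[0,0,0],1,0.7],[[0,0,0],1,0.7],[[0,0,0],1,0.7],[[0,0,0],1,0.7],[[0,0,0],1,0.7],[[0,0,0],1,0.7],[[0,0,0],1,0.7],[[0,0,0],1,0.7]]'

```text
t: 17.63
ee_pos: [410.5, 219.4, 189.9]
orientation: [-2.294, -2.146, 0.001]
ft_force: [-0.3, 0.2, -0.8]
width: 31.6
grasp_force: 29.9
```

Call:
move_arm --steps '[[[0,0,0],1,0.7],[[0,0,0],1,0.7],[[0,0,0],1,0.7],[[0,0,0],1,0.7],[[0,0,0],1,0.7],[[0,0,0.2],1,0.7],[[0,0,0.4],1,0.7],[[0,0,0.6],1,0.7],[[0,0,0.6],1,0.7],[[0,0,0.6],0.25,0.7],[[0,0,0.7],0,0.7],[[0,0,0.8],0,0.7],[[0,0,0.8],0,0.7],[[0,0,0.8],0,0.7],[[0,0,0.6],0,0.7],[[0,0,0],0,0.7],[[0,0,0],0,0.7]]'

```text
t: 19.05
ee_pos: [410.0, 219.5, 37.0]
orientation: [2.95, 1.08, -0.003]
ft_force: [-0.5, 0.2, -0.1]
width: 31.5
grasp_force: 29.9
```

Call:
move_arm --steps '[[[0.08,0,0.08],0,0.7],[[0.08,0,0],0,0.7],[[0.08,0,0],0,0.7],[[0.08,0,0],0,0.7],[[0,0,0],0,0.7]]'

```text
t: 19.47
ee_pos: [413.5, 223.9, 35.7]
orientation: [2.948, 1.082, -0.01]
ft_force: [-5.3, -6.1, 3.2]
width: 31.6
grasp_force: 29.9
```

Call:
move_arm --steps '[[[0.08,0,0],0,0.7],[[0.08,0,0],0,0.7],[[0.08,0,0],0,0.7],[[0,0,0],0,0.7]]'

```text
t: 19.8
ee_pos: [413.5, 225.1, 35.0]
orientation: [2.946, 1.082, -0.026]
ft_force: [-15.6, -14.5, 11.2]
width: 31.3
grasp_force: 30.0
```

It resists pivoting at this deep grip (24 N), and I won't force it. I back off, set the module down, and regrip only the top of the barrel so it can pivot freely in the pads.

Call:
move_arm --steps '[[[-0.6,0,0],0,0.7],[[-0.6,0,0],0,0.7],[[0,0,0.1],0,0.7],[[0,0,0.1],0,0.7],[[0,0,0.04],0,0.7],[[0,0,0],0,0.7]]'

```text
t: 20.3
ee_pos: [399.1, 210.8, 29.6]
orientation: [-2.949, -1.082, -0.002]
ft_force: [0.0, 0.6, 0.2]
width: 31.2
grasp_force: 30.0
```

Call:
move_arm --steps '[[[0,0,0.03],0,0.7],[[0,0,0],0,0.55],[[0,0,0],0,0.45],[[0,0,0],0,0.45],[[0,0,-0.3],0,0.45],[[0,0,-0.3],0,0.45],[[0,0,0],0,0.5],[[0,0,0],0,0.6],[[0,0,0],0,0.7],[[0,0,0],0,0.7],[[0,0,0],0,0.7],[[0,0,0],0,0.7]]'

```text
t: 21.3
ee_pos: [398.0, 210.1, 43.9]
orientation: [-2.949, -1.082, -0.001]
ft_force: [-0.8, 0.5, 5.2]
width: 30.8
grasp_force: 30.0
```

Call:
move_arm --steps '[[[0,0,-0.24],0,0.7],[[0.3,0,0],0,0.7],[[0.3,0,0],0,0.7],[[0.1,0,0],0,0.7],[[0.08,0,0],0,0.7],[[0.08,0,0],0,0.7],[[0.08,0,0],0,0.7],[[0,0,0],0,0.7]]'

```text
t: 21.97
ee_pos: [414.3, 224.4, 49.2]
orientation: [2.949, 1.082, -0.006]
ft_force: [-3.1, -1.6, -0.7]
width: 31.2
grasp_force: 30.0
```

Call:
move_arm --steps '[[[0.08,0,0],0,0.7],[[0.08,0,0],0,0.7],[[0.08,0,0],0,0.7],[[0.08,0,0],0,0.7],[[0,0,0],0,0.7]]'

```text
t: 22.38
ee_pos: [419.6, 229.2, 49.1]
orientation: [2.949, 1.082, -0.008]
ft_force: [-5.7, -3.7, 1.4]
width: 31.2
grasp_force: 30.0
```

It pivots now at about 7 N, roughly 18° so far. Continuing.

Call:
move_arm --steps '[[[0.08,0,0],0,0.7],[[0.08,0,0],0,0.7],[[0.08,0,0],0,0.7],[[0.08,0,0],0,0.7],[[0,0,0],0,0.7]]'

```text
t: 22.8
ee_pos: [426.2, 234.7, 49.2]
orientation: [2.949, 1.082, -0.006]
ft_force: [-3.9, -3.3, 0.3]
width: 31.0
grasp_force: 30.0
```

Call:
move_arm --steps '[[[-0.4,0,0],0,0.7],[[-0.6,0,0],0,0.7],[[-0.6,0,0],0,0.7],[[0,0,-0.5],0,0.7],[[0,0,-0.8],-0.5,0.7],[[0,0,-1],-1,0.7],[[0,0,-1],-1,0.7],[[0,0,-1],-1,0.7],[[0,0,-1],-1,0.7],[[0,0,-0.7],-1,0.7],[[0,0,0],-1,0.7],[[0,0,0],-1,0.7],[[0,0,0],-1,0.7],[[0,0,0],-1,0.7],[[0,0,0],-1,0.7],[[0,0,0],-1,0.7],[[0,0,0],-1,0.7],[[0,0,0],-1,0.7],[[0,0,0],-1,0.7],[[0,0,0],-1,0.7]]'

```text
t: 24.47
ee_pos: [397.4, 209.6, 199.7]
orientation: [1.617, 2.693, 0.002]
ft_force: [-0.5, -0.2, -1.5]
width: 31.0
grasp_force: 30.0
```

Call:
move_arm --steps '[[[0,0,0],-1,0.7],[[0,0,0],-1,0.7],[[0,0,0],-1,0.7],[[0,0,0],-1,0.7],[[0,0,0],-1,0.7],[[0,0,0],-1,0.7],[[0,0,0],-1,0.7],[[0,0,0],-1,0.7],[[0,0,0],-1,0.7],[[0,0,0],-1,0.7],[[0,0,0],-1,0.7],[[0,0,0],-1,0.7],[[0,0,0],-1,0.7],[[0,0,0],-1,0.7],[[0,0,0],-1,0.7],[[0,0,0],-1,0.7],[[0,0,0],-1,0.7],[[0,0,0],-1,0.7],[[0,0,0],-1,0.7],[[0,0,0],-1,0.7]]'

```text
t: 26.13
ee_pos: [397.4, 209.6, 199.7]
orientation: [-1.023, 2.969, 0.0]
ft_force: [-0.1, -0.3, -1.5]
width: 31.1
grasp_force: 30.0
```

Call:
move_arm --steps '[[[0,0,0],-0.5,0.7],[[-0.89,-0.467,0],0,0.7],[[-0.89,-0.467,0],0,0.7],[[-0.89,-0.467,0],0,0.7],[[-0.89,-0.467,0],0,0.7],[[0,0,0.7],0,0.7],[[0,0,0.7],0,0.7],[[0,0,0.7],0,0.7],[[0,0,0],0,0.7],[[0,0,0],0,0.7]]'

```text
t: 26.97
ee_pos: [494.9, 231.2, 146.6]
orientation: [1.081, -2.948, 0.0]
ft_force: [-0.1, -0.0, -0.5]
width: 30.6
grasp_force: 30.0
```

```bash
python3 - <<'E'
from h import *
o=ctrl.get_obs();print(o['t'],o['ee_pos'],o['orientation'])
ims=[]
c=cam('wrist');im=c[0][:,:,::-1].copy();cv2.imwrite('pics/w7.png',im);np.savez('pics/w7.npz',K=c[1],R=c[2],p=c[3])
d=np.load('con.npz');n,N=d['n'],d['N']
print('nest px',proj(c,n),'tcp',proj(c,o['ee_pos']),[ (round(b['p'],2),np.round(b['rect'],1).tolist()) for b in cams.boxes_of('wrist','module')])
a=cv2.resize(im[120:280,190:310],(450,600),interpolation=2)
s=cam('side');i2=s[0][:,:,::-1];u,v=proj(s,n+[0,0,20])[0].astype(int)
b=cv2.resize(i2[v-35:v+25,u-17:u+18],(350,600),interpolation=2);cv2.imwrite('pics/side7.png',i2)
cv2.imwrite('pics/p7.png',np.hstack([a,b]))
E
```

```text
26.9667 [494.86067544 231.22415627 146.62158053] [ 1.08100877e+00 -2.94807829e+00  9.00759918e-05]
nest px [[253.7522051  247.93985878]] tcp [[253.88727955 235.03580841]] [(0.9, [252.6, 236.6, 57.5, 70.3]), (0.83, [450.0, 322.0, 23.2, 30.0]), (0.21, [252.3, 242.3, 126.0, 200.7])]
```

View pics/p7.png

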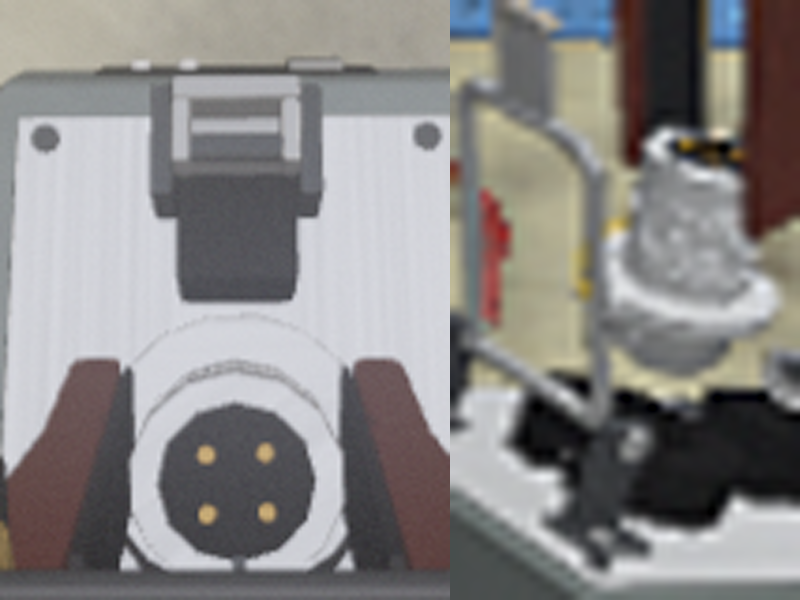

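The wrist crop shows the module's four-pin face centred at (237,480), its flange rim visible uphill-down at row 315, and the key mark straight uphill at (240,565). The side crop shows it tilted toward the nest with the bail clear behind it. I'll solve for tilt and offset in the grip.

```bash
cat > sol.py <<'E'
from fit import ld
from h import *
from scipy.optimize import least_squares
c=ld('pics/w7.npz');T=np.array([494.86,231.22,146.62]);RT=R.from_rotvec([1.081,-2.948,0]).as_matrix()
d=np.load('con.npz');n,N=d['n'],d['N']
P=lambda a:np.array(a)/3.75+[190,120]
def axes(q):
    dx,dy,th=q
    a=np.array([np.sin(th),0,-np.cos(th)])  # module z in tool: up(-z), leaning +x
    k=np.array([-np.cos(th),0,-np.sin(th)]) # key dir
    p=np.array([dx,dy,-5]);return p,a,k
def w(v): return T+RT@v
def f(q):
    p,a,k=axes(q)
    top=w(p+5*a);rims=[w(p-28*a-24*k)]
    phi=np.linspace(0,2*np.pi,120)
    F=lambda z:np.array([w(p+z*a+24*(np.cos(t)*k+np.sin(t)*np.array([0,1,0]))) for t in phi])
    row=min(proj(c,F(-28))[:,1].min(),proj(c,F(-33))[:,1].min())
    return np.r_[proj(c,top)[0]-P((237,480)),row-P((0,314))[1]]
s=least_squares(f,[0,0,.5]);q=s.x;print('dx dy tilt(deg)',q[:2],np.degrees(q[2]),s.fun)
p,a,k=axes(q)
fl=p-33*a
print('flange pt world',w(fl),'axis',RT@a,'nest axis',N[:,2],'key',RT@k,'nest x',N[:,0])
e=N.T@(w(fl)-n);print('flange in nest frame',e)
np.save('fl.npy',w(fl)-T)
print('tip-to-mouth: bottom in nest frame',N.T@(w(p-49*a)-n))
E
python3 sol.py
```

```text
dx dy tilt(deg) [-4.87729453 -0.40376952] 17.17544267847326 [ 2.55795385e-13  8.52651283e-14 -3.12638804e-13]
flange pt world [506.23599762 240.34947174 120.06884486] axis [-0.22382174 -0.19035586  0.95586007] nest axis [-0.38038358 -0.32451245  0.8660254 ] key [0.72938309 0.61779374 0.29382172] nest x [0.65884369 0.56207205 0.5       ]
flange in nest frame [-2.45973916 -0.52126439 31.70125827]
tip-to-mouth: bottom in nest frame [-6.03530367 -0.52845477 16.10589721]
```

```bash
cat >> sol.py <<'E'
cs=cam('side');u,v=proj(cs,n+[0,0,20])[0].astype(int)
for q in ([-4.9,-.4,np.radians(17)],[-3,-.4,np.radians(24)],[-1,-.4,np.radians(31)]):
    p,a,k=axes(q);J=lambda z:((proj(cs,w(p+z*a))[0]-[u-17,v-35])*10).round()+[450,0]
    print(np.degrees(q[2]),'top',J(5),'flange',J(-30.5),'bottom',J(-49),f(q).round(1))
s=cv2.imread('pics/side7.png')
# barrel mask: grey-white bright pixels; flange ellipse
cut=cams.cut_out('side','module')
for b in cut[:3]:
    m=b['pixels'].astype(np.uint8);ys,xs=np.nonzero(m);print(round(b['p'],2),b['rect'],m.sum())
    if len(xs)>5: 
        print([(int(r),int(xs[ys==r].min()),int(xs[ys==r].max())) for r in np.unique(ys)], 'off',u-17,v-35)
E
python3 sol.py
```

```text
dx dy tilt(deg) [-4.87729453 -0.40376952] 17.17544267847326 [ 2.55795385e-13  8.52651283e-14 -3.12638804e-13]
flange pt world [506.23599762 240.34947174 120.06884486] axis [-0.22382174 -0.19035586  0.95586007] nest axis [-0.38038358 -0.32451245  0.8660254 ] key [0.72938309 0.61779374 0.29382172] nest x [0.65884369 0.56207205 0.5       ]
flange in nest frame [-2.45973916 -0.52126439 31.70125827]
tip-to-mouth: bottom in nest frame [-6.03530367 -0.52845477 16.10589721]
17.0 top [711. 161.] flange [680. 294.] bottom [664. 362.] [ 0.   0.1 -0.1]
24.000000000000004 top [719. 157.] flange [676. 292.] bottom [653. 361.] [ 0.  -4.3  2.6]
31.0 top [726. 154.] flange [672. 288.] bottom [644. 358.] [ 0.  -8.9  5.6]
0.94 [294.0, 325.4, 23.3, 26.1] 448
[(309, 288, 291), (310, 286, 293), (311, 285, 295), (312, 285, 296), (313, 284, 297), (314, 284, 297), (315, 284, 297), (316, 284, 297), (317, 284, 297), (318, 283, 298), (319, 283, 298), (320, 283, 298), (321, 282, 299), (322, 281, 300), (323, 281, 300), (324, 281, 300), (325, 280, 301), (326, 280, 301), (327, 280, 301), (328, 280, 301), (329, 281, 301), (330, 281, 302), (331, 282, 302), (332, 283, 301), (333, 284, 300), (334, 285, 298), (335, 286, 296), (336, 290, 293)] off 245 196
0.72 [269.1, 222.8, 12.3, 22.6] 325
[(209, 265, 270), (210, 264, 272), (211, 264, 273), (212, 263, 273), (213, 263, 273), (214, 263, 273), (215, 263, 273), (216, 263, 273), (217, 262, 273), (218, 262, 274), (219, 261, 274), (220, 261, 275), (221, 261, 275), (222, 260, 275), (223, 260, 276), (224, 260, 276), (225, 260, 277), (226, 260, 277), (227, 260, 277), (228, 260, 276), (229, 260, 275), (230, 261, 273), (231, 261, 272), (232, 263, 271), (233, 265, 269)] off 245 196
```

Tilt is about 17°, with the module 5 mm uphill in the pads and the key in line. I'll start the tapered tip into the bore and let the bore finish the alignment, watching forces.

Call:
move_arm --steps '[[[-0.2,0.02,0],0,0.7],[[-0.2,0,0.1],0,0.7],[[-0.19,0,0.14],0,0.7],[[0,0,0.15],0,0.7],[[0,0,0.15],0,0.7],[[0,0,0],0,0.7]]'

```text
t: 27.72
ee_pos: [506.2, 241.3, 134.0]
orientation: [1.082, -2.948, 0.001]
ft_force: [-3.8, -2.1, 11.6]
width: 31.2
grasp_force: 30.0
```

Call:
move_arm --steps '[[[0,0,-0.06],0,0.7],[[0.06,0,0],0,0.7],[[0.06,0,0],0,0.7],[[0.04,0,0.06],0,0.7],[[0,0,0.04],0,0.7],[[0,0,0],0,0.7]]'

```text
t: 28.22
ee_pos: [503.0, 238.8, 132.2]
orientation: [1.081, -2.949, 0.0]
ft_force: [-0.4, 0.8, -0.8]
width: 31.6
grasp_force: 30.0
```

```bash
python3 - <<'E'
from h import *
o=ctrl.get_obs();RT=R.from_rotvec(o['orientation']).as_matrix()
print(o['ee_pos'],'F tool',(RT.T@o['ft_force']).round(2),'M tool',(RT.T@o['moment']).round(3))
d=np.load('con.npz');f=np.load('fl.npy');N=d['N']
print('flange nest',(N.T@(o['ee_pos']+f-d['n'])).round(2))
c=cam('wrist')
# module face & ring: detect yellow pins and black face centre
hsv=cv2.cvtColor(c[0],cv2.COLOR_RGB2HSV);m=cv2.inRange(hsv,(12,90,90),(32,255,255))
n,l,st,ce=cv2.connectedComponentsWithStats(m)
for i in range(1,n):
    if 210<ce[i][0]<300 and 200<ce[i][1]<275: print('pin',ce[i].round(1),st[i][4])
print([(round(b['p'],2),np.round(b['rect'],1).tolist()) for b in cams.boxes_of('wrist','module')][:2],proj(c,d['n']))
E
```

```text
[503.04393324 238.76811814 132.17165223] F tool [-0.21  0.9   0.8 ] M tool [-0.044  0.021  0.064]
flange nest [-0.05 -0.09 13.63]
pin [244.5 236.7] 14
pin [260.5 236.4] 11
pin [244.6 252.8] 14
pin [260.7 252.5] 14
[(0.83, [456.1, 320.4, 36.2, 30.5]), (0.57, [254.2, 237.4, 59.3, 67.5])] [[253.21126423 242.18564549]]
```

Call:
move_arm --steps '[[[0,0,0.06],0,0.7],[[0,0,0.06],0,0.7],[[0.02,0,0.06],0,0.7],[[0.03,0,0.04],0,0.7],[[0,0,0],0,0.7]]'

```text
t: 28.73
ee_pos: [502.1, 238.0, 126.9]
orientation: [1.082, -2.949, 0.0]
ft_force: [-0.0, 0.2, 0.2]
width: 31.3
grasp_force: 30.0
```

Call:
move_arm --steps '[[[0,0,0.06],0,0.7],[[0,0,0.06],0,0.7],[[0,0,0],0,0.7]]'

```text
t: 28.98
ee_pos: [502.3, 238.1, 123.9]
orientation: [1.081, -2.949, 0.0]
ft_force: [0.5, -0.2, -0.7]
width: 31.3
grasp_force: 30.0
```

Call:
move_arm --steps '[[[0,0,0.06],0,0.7],[[0,0,0.06],0,0.7],[[0,0,0],0,0.7]]'

```text
t: 29.23
ee_pos: [503.2, 238.6, 121.6]
orientation: [-1.081, 2.948, 0.0]
ft_force: [1.1, 1.3, 1.1]
width: 31.4
grasp_force: 30.0
```

```bash
cat > chk.py <<'E'
from h import *
o=ctrl.get_obs();RT=R.from_rotvec(o['orientation']).as_matrix()
print(o['ee_pos'],'F tool',(RT.T@o['ft_force']).round(2),'M tool',(RT.T@o['moment']).round(3))
c=cam('wrist')
cv2.imwrite('pics/chk.png',c[0][:,:,::-1])
hsv=cv2.cvtColor(c[0],cv2.COLOR_RGB2HSV);m=cv2.inRange(hsv,(12,90,90),(32,255,255))
n,l,st,ce=cv2.connectedComponentsWithStats(m)
P=np.array([ce[i] for i in range(1,n) if 235<ce[i][0]<272 and 200<ce[i][1]<275 and st[i][4]>5]);print('pins',P.round(1).tolist(),'centre',P.mean(0).round(1))
def shape(cn):
    for b in cams.cut_out(cn,'module')[:3]:
        ys,xs=np.nonzero(b['pixels']);print(cn,round(b['p'],2),np.round(b['rect'],1).tolist(),len(xs))
shape('wrist')
cs=cam('side');cv2.imwrite('pics/chks.png',cs[0][:,:,::-1]);shape('side')
d=np.load('con.npz');Q=d['n']+np.array([0,5,38])[:,None]*d['N'][:,2]
print('if home: bottomflange/top px side',proj(cs,Q).round(1).tolist(),'wrist',proj(c,Q).round(1).tolist())
E
python3 chk.py
```

```text
[503.24094391 238.60598291 121.55775215] F tool [-1.68  0.32 -1.05] M tool [-0.075 -0.363  0.031]
pins [[244.3, 236.2], [260.5, 235.8], [244.7, 252.5], [260.7, 252.3]] centre [252.6 244.2]
wrist 0.83 [253.8, 238.3, 57.9, 65.3] 3489
wrist 0.78 [462.5, 323.8, 39.7, 39.6] 1148
side 0.82 [265.0, 233.5, 15.8, 21.6] 227
side 0.61 [292.8, 320.9, 26.9, 24.5] 468
side 0.57 [264.0, 224.7, 62.3, 54.8] 968
if home: bottomflange/top px side [[262.6, 238.2], [263.4, 236.3], [268.3, 224.0]] wrist [[253.6, 248.5], [253.7, 247.9], [253.8, 242.8]]
```

Call:
move_arm --steps '[[[0.03,0,0.06],0,0.7],[[0.03,0,0.06],0,0.7],[[0,0,0],0,0.7]]'

```text
t: 29.68
ee_pos: [502.4, 237.8, 118.8]
orientation: [-1.081, 2.947, 0.001]
ft_force: [2.9, 2.8, 2.8]
width: 31.3
grasp_force: 30.0
```

Call:
move_arm --steps '[[[0.04,0,0.05],0,0.7],[[0.04,0,0.05],0,0.7],[[0.04,0,0.03],0,0.7],[[0,0,0],0,0.7]]'

```text
t: 30.02
ee_pos: [500.0, 235.8, 115.6]
orientation: [-1.081, 2.947, 0.001]
ft_force: [2.7, 2.7, 5.6]
width: 31.3
grasp_force: 30.0
```

```bash
python3 chk.py
```

```text
[499.96341604 235.76108005 115.59830257] F tool [-3.77  0.3  -5.58] M tool [-0.129 -0.932 -0.03 ]
pins [[260.3, 236.5], [244.5, 237.2], [260.5, 252.9], [244.6, 253.4]] centre [252.5 245. ]
wrist 0.98 [254.2, 242.4, 58.0, 56.5] 3033
wrist 0.57 [463.7, 328.3, 47.2, 46.8] 1547
side 0.78 [267.3, 232.4, 15.0, 17.9] 224
side 0.55 [293.6, 324.5, 24.5, 28.6] 459
if home: bottomflange/top px side [[262.6, 238.2], [263.4, 236.3], [268.3, 224.0]] wrist [[253.8, 258.5], [253.8, 258.1], [253.9, 254.9]]
```

```bash
cat > sol2.py <<'E'
from h import *
from scipy.optimize import least_squares
import sys
def solve(c,T,RT,face,rim):
    d=np.load('con.npz');n,N=d['n'],d['N'];w=lambda v:T+RT@v
    phi=np.linspace(0,2*np.pi,120)
    def ax(q):
        th=q[2];return np.array([q[0],q[1],-5]),np.array([np.sin(th),0,-np.cos(th)]),np.array([-np.cos(th),0,-np.sin(th)])
    def f(q):
        p,a,k=ax(q);F=lambda z:p+z*a+24*(np.outer(np.cos(phi),k)+np.outer(np.sin(phi),[0,1,0]))
        row=min(proj(c,T+F(z)@RT.T)[:,1].min() for z in(-28,-33))
        return np.r_[proj(c,w(p+5*a))[0]-face,row-rim]
    q=least_squares(f,[0,0,.5]).x;p,a,k=ax(q)
    print('dx,dy,tilt',q[:2].round(1),np.degrees(q[2]).round(1),'flange nest',(N.T@(w(p-33*a)-n)).round(1),'bottom',(N.T@(w(p-49*a)-n)).round(1))
if __name__=='__main__':
    o=ctrl.get_obs();RT=R.from_rotvec(o['orientation']).as_matrix();c=cam('wrist')
    hsv=cv2.cvtColor(c[0],cv2.COLOR_RGB2HSV);m=cv2.inRange(hsv,(12,90,90),(32,255,255))
    nn,l,st,ce=cv2.connectedComponentsWithStats(m)
    P=np.array([ce[i] for i in range(1,nn) if 235<ce[i][0]<272 and 200<ce[i][1]<275 and st[i][4]>5])
    g=c[0].astype(int).sum(2)[:,250:258].mean(1)  # vertical profile through flange rim
    print(P.mean(0),'profile 190-235',g[190:236].round().astype(int).tolist())
    b=max((b for b in cams.cut_out('wrist','module') if 240<b['rect'][0]<270),key=lambda b:b['p'])
    ys,xs=np.nonzero(b['pixels']);col=ys[(xs>250)&(xs<258)];print('mask rows',col.min(),col.max())
    for dr in (0,2): solve(c,o['ee_pos'],RT,P.mean(0),col.min()+dr)
E
python3 sol2.py
```

```text
[252.49065934 244.91730769] profile 190-235 [259, 258, 260, 259, 258, 257, 248, 241, 242, 239, 235, 238, 240, 574, 643, 643, 642, 642, 640, 642, 642, 641, 506, 289, 411, 588, 605, 598, 622, 634, 633, 632, 634, 634, 548, 364, 260, 254, 253, 253, 248, 247, 249, 247, 248, 246]
mask rows 214 271
dx,dy,tilt [-4.4 -0.8] 30.8 flange nest [-4.6 -0.8  0.9] bottom [ -4.4  -0.9 -15.1]
dx,dy,tilt [-4.6 -0.8] 32.8 flange nest [-3.3 -0.8  0.8] bottom [ -2.5  -0.9 -15.2]
```

```bash
python3 - <<'E'
from h import *
c=cam('wrist');d=np.load('con.npz');n,N=d['n'],d['N']
for nm,v in dict(ring=[-28,0,0],flange_top=[-24,0,5],flange_bot=[-24,0,0],barreltop=[-16,0,38],face=[0,0,38],ringL=[0,-28,0],ringR=[0,28,0],flL=[0,-24,5],flR=[0,24,5]).items(): print(nm,proj(c,n+N@v)[0].round(1))
g=c[0].astype(int).sum(2)
for r in (222,228,232): print(r,g[r,205:305].tolist())
E
```

```text
ring [253.6 216.5]
flange_top [253.6 221.1]
flange_bot [253.6 222.3]
barreltop [253.7 225.3]
face [253.8 254.9]
ringL [211.1 258.6]
ringR [296.3 258.4]
flL [216.3 258.2]
flR [291.1 258. ]
222 [638, 512, 337, 287, 289, 286, 290, 292, 290, 286, 292, 288, 288, 285, 285, 268, 262, 245, 255, 238, 399, 479, 392, 280, 258, 419, 571, 635, 646, 646, 644, 637, 637, 637, 641, 644, 642, 640, 639, 642, 637, 631, 630, 630, 625, 631, 634, 636, 631, 630, 636, 634, 633, 638, 636, 641, 641, 639, 639, 644, 643, 643, 626, 596, 603, 631, 636, 636, 638, 608, 520, 336, 272, 270, 340, 420, 301, 258, 250, 260, 261, 281, 288, 286, 292, 286, 286, 285, 288, 288, 281, 285, 280, 286, 445, 618, 635, 630, 631, 635]
228 [290, 276, 284, 280, 282, 284, 272, 276, 277, 277, 269, 276, 277, 279, 261, 242, 238, 235, 237, 235, 403, 614, 639, 643, 589, 613, 640, 643, 641, 639, 638, 636, 634, 633, 633, 554, 393, 276, 251, 255, 253, 260, 263, 250, 248, 256, 253, 246, 258, 254, 252, 260, 256, 253, 248, 260, 249, 247, 258, 379, 557, 626, 631, 636, 636, 633, 633, 631, 630, 624, 606, 565, 624, 635, 640, 491, 281, 233, 238, 234, 249, 245, 270, 276, 276, 282, 275, 281, 284, 279, 292, 280, 289, 283, 271, 288, 280, 515, 616, 631]
232 [271, 277, 273, 287, 282, 270, 272, 269, 281, 279, 276, 270, 262, 249, 232, 244, 237, 230, 236, 230, 411, 615, 530, 601, 638, 639, 634, 634, 632, 628, 628, 547, 386, 264, 255, 263, 244, 248, 249, 243, 251, 241, 249, 253, 246, 255, 243, 250, 251, 245, 243, 254, 255, 259, 251, 250, 245, 253, 249, 263, 244, 256, 249, 310, 501, 606, 623, 626, 620, 623, 622, 618, 602, 570, 625, 453, 263, 220, 231, 234, 239, 231, 245, 248, 260, 272, 272, 287, 277, 273, 281, 281, 279, 282, 280, 274, 271, 276, 345, 603]
```

Call:
move_arm --steps '[[[-0.04,0,0],0,0.7],[[-0.04,0,0],0,0.7],[[-0.04,0,0],0,0.7],[[0,0,0],0,0.7]]'

```text
t: 30.7
ee_pos: [501.2, 237.0, 114.8]
orientation: [1.082, -2.949, 0.0]
ft_force: [2.3, 1.1, 3.7]
width: 31.0
grasp_force: 30.0
```

```bash
python3 chk.py; python3 sol2.py
```

```text
[501.18153302 237.03120285 114.79016346] F tool [-2.5  -0.64 -3.72] M tool [ 0.069 -0.54  -0.002]
pins [[260.4, 236.9], [244.5, 237.5], [260.7, 253.2], [244.7, 253.5]] centre [252.6 245.3]
wrist 0.93 [252.9, 242.4, 59.6, 61.5] 3206
wrist 0.64 [463.7, 327.5, 45.4, 46.7] 1573
side 0.73 [291.7, 324.5, 22.8, 28.7] 480
side 0.49 [264.9, 232.3, 13.5, 19.0] 214
if home: bottomflange/top px side [[262.6, 238.2], [263.4, 236.3], [268.3, 224.0]] wrist [[253.5, 256.8], [253.5, 256.3], [253.6, 252.5]]
[252.54270833 245.25520833] profile 190-235 [260, 260, 263, 255, 246, 237, 242, 242, 240, 244, 242, 483, 615, 640, 642, 642, 642, 642, 640, 643, 527, 324, 265, 463, 602, 637, 622, 605, 621, 632, 632, 633, 634, 632, 563, 389, 270, 259, 258, 255, 253, 253, 254, 254, 253, 253]
mask rows 213 270
dx,dy,tilt [-4.5 -0.8] 29.5 flange nest [-4.3 -0.6 -0.7] bottom [ -4.5  -0.6 -16.7]
dx,dy,tilt [-4.6 -0.8] 31.5 flange nest [-3.  -0.6 -0.8] bottom [ -2.6  -0.6 -16.8]
```

Call:
move_arm --steps '[[[-0.04,0,0.035],0,0.7],[[-0.02,0,0.035],0,0.7],[[0,0,0],0,0.7]]'

```text
t: 31.25
ee_pos: [501.7, 237.6, 112.9]
orientation: [1.081, -2.948, 0.001]
ft_force: [-0.5, -1.4, 4.2]
width: 31.2
grasp_force: 30.0
```

Call:
move_arm --steps '[[[-0.02,0,0.035],0,0.7],[[-0.02,0,0.035],0,0.7],[[0,0,0],0,0.7]]'

```text
t: 31.5
ee_pos: [502.0, 237.8, 112.3]
orientation: [1.081, -2.946, 0.001]
ft_force: [-5.7, -6.1, 16.2]
width: 31.3
grasp_force: 30.0
```

```bash
python3 chk.py|grep -v side; python3 sol2.py
```

```text
[501.96521214 237.84859665 112.26294673] F tool [  8.37  -0.98 -16.17] M tool [0.1   1.21  0.002]
pins [[244.4, 236.4], [260.2, 235.7], [244.6, 252.6], [260.6, 252.1]] centre [252.5 244.2]
wrist 0.88 [462.5, 330.1, 48.8, 46.5] 1635
wrist 0.68 [253.1, 242.1, 64.5, 60.3] 3170
wrist 0.15 [252.9, 331.1, 84.6, 20.1] 1049
[252.482796   244.31306561] profile 190-235 [259, 264, 258, 249, 242, 240, 243, 242, 240, 239, 241, 571, 642, 641, 643, 643, 642, 640, 640, 617, 462, 270, 260, 297, 566, 617, 597, 617, 632, 632, 632, 633, 634, 578, 408, 259, 254, 251, 251, 253, 250, 250, 249, 249, 246, 243]
mask rows 214 271
dx,dy,tilt [-4.1 -0.8] 31.3 flange nest [-3.9 -0.5 -3.4] bottom [ -3.6  -0.5 -19.4]
dx,dy,tilt [-4.3 -0.8] 33.3 flange nest [-2.6 -0.5 -3.4] bottom [ -1.7  -0.5 -19.4]
```

The firm 16 N stop acts along the nest normal, which matches the flange sitting on the ring. I release and lift straight clear.

Call:
move_arm --steps '[[[0.02,0,-0.04],0,0.7],[[0,0,0],0,0.6],[[0,0,0],0,0.5],[[0,0,0],0,0.4],[[0,0,0],0,0.4],[[0,0,-0.4],0,0.4],[[0,0,-0.8],0,0.4],[[0,0,-1],0,0.4],[[0,0,-1],0,0.4],[[0,0,-1],0,0.4],[[0,0,-1],0,0.2],[[0,0,-1],0,0],[[0,0,0],0,0],[[0,0,0],0,0]]'

```text
t: 32.97
ee_pos: [503.5, 238.8, 269.4]
orientation: [-1.081, 2.946, 0.0]
ft_force: [-0.0, -0.7, -0.6]
width: 75.8
grasp_force: 0.0
```

```bash
cat > chk2.py <<'E'
from h import *
o=ctrl.get_obs();print(o['t'],o['ee_pos'].round(1),o['orientation'].round(3))
c=cam('wrist');cv2.imwrite('pics/rel.png',c[0][:,:,::-1]);np.savez('pics/rel.npz',K=c[1],R=c[2],p=c[3])
d=np.load('con.npz');n,N=d['n'],d['N'];nf,Nf=n,N
hsv=cv2.cvtColor(c[0],cv2.COLOR_RGB2HSV);m=cv2.inRange(hsv,(12,80,80),(32,255,255))
k,l,st,ce=cv2.connectedComponentsWithStats(m)
f=proj(c,n+38*N[:,2])[0];print('pins',[ce[i].round(1).tolist() for i in range(1,k) if np.hypot(*(ce[i]-f))<25])
for nm,v in dict(face=[0,0,38],face_proud=[0,0,48],ring_dn=[-28,0,0],fl_dn=[-24,0,5],fl_dn_b=[-24,0,0],fl_L=[0,-24,5],fl_R=[0,24,5],lug=[28,0,5],roller=[-64.5,0,13.6],keyend=[28,0,0]).items(): print(nm,proj(c,n+N@v)[0].round(1))
g=c[0].astype(int).sum(2)//3
u=int(round(f[0]));r0=int(f[1])
print('col',u,'rows from',r0-75,g[r0-75:r0+45,u-1:u+2].mean(1).astype(int).tolist())
r=int(proj(c,n+5*N[:,2])[0][1]);print('row',r,'cols from',u-50,g[r,u-50:u+50].tolist())
for t in ['module','bail','bail_tab','catch_roller']: print(t,[(round(b['p'],2),np.round(b['rect'],1).tolist()) for b in cams.boxes_of('wrist',t)][:3])
cs=cam('side')
for b in cams.boxes_of('side','module')[:3]: print('side',round(b['p'],2),np.round(b['rect'],1).tolist())
E
python3 chk2.py
```

```text
32.9667 [503.5 238.8 269.4] [-1.081  2.946  0.   ]
pins [[248.7, 173.7], [257.0, 173.5], [249.0, 181.5], [257.0, 181.5]]
face [253.3 182. ]
face_proud [253.3 179. ]
ring_dn [253.3 168.6]
fl_dn [253.3 170.4]
fl_dn_b [253.3 171.8]
fl_L [232.  190.6]
fl_R [274.6 190.5]
lug [253.4 215. ]
roller [253.2 134.8]
keyend [253.4 215.9]
col 253 rows from 106 [151, 152, 153, 156, 155, 153, 152, 153, 151, 151, 151, 149, 150, 150, 168, 173, 173, 169, 136, 107, 107, 107, 143, 169, 146, 111, 105, 104, 99, 91, 102, 106, 93, 79, 78, 77, 78, 77, 79, 79, 78, 80, 80, 80, 80, 81, 79, 81, 81, 78, 79, 77, 76, 74, 76, 78, 93, 183, 203, 201, 201, 198, 146, 82, 84, 82, 83, 84, 84, 83, 83, 83, 83, 85, 83, 84, 84, 85, 85, 85, 86, 87, 104, 138, 155, 157, 153, 138, 127, 153, 162, 164, 164, 157, 168, 193, 204, 205, 206, 203, 203, 202, 201, 201, 201, 171, 186, 201, 200, 199, 200, 200, 200, 199, 200, 200, 181, 174, 179, 177]
row 190 cols from 203 [172, 171, 160, 141, 140, 139, 141, 178, 201, 205, 204, 202, 201, 200, 199, 204, 204, 202, 202, 202, 201, 205, 204, 205, 201, 180, 110, 82, 85, 99, 193, 205, 205, 206, 205, 204, 170, 176, 178, 144, 133, 158, 189, 206, 207, 205, 205, 205, 205, 183, 129, 153, 197, 204, 204, 204, 204, 204, 195, 164, 136, 155, 176, 164, 189, 202, 202, 203, 204, 202, 200, 131, 86, 87, 106, 193, 206, 203, 201, 203, 201, 202, 203, 205, 204, 204, 206, 205, 206, 207, 206, 206, 208, 171, 147, 145, 140, 117, 145, 167]
module [(0.89, [381.6, 245.9, 37.2, 35.5]), (0.71, [254.7, 186.6, 39.7, 50.3])]
bail [(0.75, [251.2, 248.2, 56.9, 45.9]), (0.56, [253.8, 186.9, 40.8, 46.2])]
bail_tab [(0.73, [254.6, 246.6, 56.2, 50.4])]
catch_roller [(0.84, [252.2, 130.0, 23.6, 19.8])]
side 0.86 [291.9, 322.8, 24.1, 24.5]
side 0.67 [268.0, 234.7, 17.0, 15.5]
```

```bash
python3 - <<'E'
from h import *
im=cv2.imread('pics/rel.png').astype(int).mean(2)
a=np.load('pics/rel.npz');c=(None,a['K'],a['R'],a['p'])
d=np.load('con.npz');n,N=d['n'],d['N']
# coarse ascii map, cols 222..286, rows 158..228
for r in range(158,228): print(r,''.join(' .:-=+*#%@'[min(9,int(im[r,k]/22))] for k in range(220,288)))
for z in (0,5,10,15): print(z,proj(c,n+N[:,2]*z)[0].round(1))
E
```

```text
158 @@@@@@@@@@@@@@@@@@@@@@*---------------------%@@@@@@@@@@@@@@@@@@@@@@@
159 @@@@@@@@@@@@@@@@@@@@@@*=-------------------=%@@@@@@@@@@@@@@@@@@@@@@@
160 @@@@@@@@@@@@@@@@@@@@@@#=-------------------=%@@@@@@@@@@@@@@@@@@@@@@@
161 @@@@@@@@@@@@@@@@@@@@@@#=-------------------=%@@@@@@@@@@@@@@@@@@@@@@@
162 @@@@@@@@@@@@@@@@@@@@@@%+==================+*%@@@@@@@@@@@@@@@@@@@@@@@
163 @@@@@@@@@@@@@@@@@@@@@@@%%%%%%%%%%%%%%%%%%%%%@@@@@@@@@@@@@@@@@@@@@@@@
164 @@@@@@@@@@@@@@@@@@@@@@@@@@@@@@@@@@@@@@@@@@@@@@@@@@@@@@@@@@@@@@@@@@@@
165 @@@@@@@@@@@@@@@@@@@@@@@@@@@@@@@@@@@@@@@@@@@@@@@@@@@@@@@@@@@@@@@@@@@@
166 @@@@@@@@@@@@@@@@@@@@@@@@@@@@@@@@@@@@@@@@@@@@@@@@@@@@@@@@@@@@@@@@@@@@
167 @@@@@@@@@@@@@@@@@@@@@@@@@@@@@@@@@%@@@@@@@@@@@@@@@@@@@@@@@@@@@@@@@@@@
168 @@@@@@@@@@@@@@@@@@@@@@%@@@@@@%###**##%@@@@@@%@@@@@@@@@@@@@@@@@@@@@@@
169 @@@@@@@@@@@@@@@@@@@@%#%@@@@%#++=---==+*%@@@@%#@@@@@@@@@@@@@@@@@@@@@@
170 @@@@@@@@@@@@@@@@@@@%+%@@@@%+=----------+%@@@@**%@@@@@@@@@@@@@@@@@@@@
171 @@@@@@@@@@@@@@@@@%#+*%@@@#+=------------+#%@@%++#@@@@@@@@@@@@@@@@@@@
172 @@@@@@@@@@@@@@@@%*=-%@@@#+=----------=---=#%@@#==#%@@@@@@@@@@@@@@@@@
173 @
[... 3375 characters left out ...]
@@@@@@@@@@@@@@@@@@@@@@@@@@@@%@@@@@@@*=====+=+==+++
220 ============+%@@@@@@@@@@@@@@@@@@@@@@@@@@@@@@@@@@@@@@@@*=====++++==++
221 ==++======-=+%@@@@@@@@@@@@@@@@@@@@@@@@@@@@@@@@@@@@%%%%+=-====++*++++
222 ==**=======*###%%%%%%%%%%%%%%%%%%%%%%%%%%%%%%%%%%%####**+====++**+==
223 ==**+=====*#***##############################%######***#*+====+**+=+
224 ==**+=====******#%%%%%%%%%%%%%#%%%%%%%%%%%%%%%%%%%%*+****++====**+++
225 ==**+=====**+***#%%%%%%%%%%%%%%%%%%%%%%%%%%%%%%%%%%*+****+=====**+==
226 ==**+=====++***+###################################+++**++=====**+=+
227 ==++=======+**+*%%%%%%%%%%%%%%%%%%%%%%%%%%%%%%%%%%%#++**=======+++=+
0 [253.3 191.7]
5 [253.3 190.5]
10 [253.3 189.3]
15 [253.3 188.1]
```

```bash
cat > ell.py <<'E'
from h import *
from scipy.optimize import least_squares
im=cv2.imread('pics/rel.png').astype(float).mean(2)
a=np.load('pics/rel.npz');c=(None,a['K'],a['R'],a['p']);d=np.load('con.npz');n,N=d['n'],d['N']
def cross(v,x0,up):  # subpixel crossing of 140
    for i in range(len(v)-1):
        if (v[i]<140)!=(v[i+1]<140): return x0+i+(140-v[i])/(v[i+1]-v[i])
ring=[];fl=[]
for r in range(172,206):
    L=im[r,218:262];x=cross(L,218,0)
    if x is None: continue
    i=int(x)+1; y=cross(im[r,i+1:262],i+1,0)
    Rr=im[r,246:290][::-1];k=cross(Rr,0,0);X=289-k;j=int(X);k2=cross(im[r,246:j][::-1],0,0)
    ring+=[(x,r),(X,r)]
    if y and y-x<16: fl.append((y,r))
    if k2 is not None and k2<16: fl.append((j-1-k2,r))
for nm,p in(('ring',ring),('flange',fl)):
    p=np.array(p);
    def f(q): return np.hypot((p[:,0]-q[0])/q[2],(p[:,1]-q[1])/q[3])-1
    s=least_squares(f,[253,190,22,21],loss='soft_l1',f_scale=.02);print(nm,len(p),s.x.round(2),'rms',np.sqrt((s.fun**2).mean()).round(4))
phi=np.linspace(0,2*np.pi,90)
def ellp(rad,x,z,tilt):
    Rt=R.from_euler('y',-tilt,degrees=True).as_matrix()  # + leans downhill
    P=proj(c,n+(np.array([x,0,z])+rad*(np.c_[np.cos(phi),np.sin(phi),0*phi]@Rt.T))@N.T)
    s=least_squares(lambda q:np.hypot((P[:,0]-q[0])/q[2],(P[:,1]-q[1])/q[3])-1,[253,190,22,21]);return s.x.round(2)
print('pred ring',ellp(28,0,0,0));
for z in (0,5,10,15): print('pred flange z',z,ellp(24,0,z,0))
print('tilt5',ellp(24,0,5,5))
E
python3 ell.py
```

```text
ring 68 [252.95 190.3   24.23  24.45] rms 0.0063
flange 68 [253.11 187.56  20.89  20.33] rms 0.007
pred ring [253.32 192.21  24.5   23.65]
pred flange z 0 [253.32 192.08  21.    20.27]
pred flange z 5 [253.32 190.93  21.29  20.53]
pred flange z 10 [253.32 189.74  21.59  20.8 ]
pred flange z 15 [253.32 188.53  21.91  21.08]
tilt5 [253.32 191.03  21.29  19.96]
```

Ellipse fits show the flange in the ring plane (size ratio 0.862; home predicts 0.869, proud would be 0.894) and the key in the slot, so the module is home. Next I close the fingers and go behind the bail.

Call:
move_arm --steps '[[[-0.75,0,0],0,1],[[-0.75,0,0],0,1],[[-0.75,0,0],0,1],[[-0.75,0,0],0,1],[[0,0,0],0,1],[[0,0,0.5],0,1],[[0,0,0.5],0,1],[[0,0,0.5],0,1],[[0,0,0.5],0,1],[[0,0,0.5],0,1],[[0,0,0],0,1],[[0,0,0],0,1],[[0,0,0],0,1]]'

```text
t: 34.4
ee_pos: [560.2, 287.0, 205.2]
orientation: [-1.082, 2.949, 0.0]
ft_force: [0.5, -0.2, -0.3]
width: 4.4
grasp_force: 0.0
```

Call:
move_arm --steps '[[[0.36,0,0],0,1],[[0.36,0,0],0,1],[[0.36,0,0],0,1],[[0.36,0,0],0,1],[[0.42,0,0.14],0,1],[[0.42,0,0.14],0,1],[[0.36,0,0.28],0,1],[[0.36,0,0.28],0,1],[[0.28,0,0.36],0,1],[[0.28,0,0.36],0,1],[[0.2,0,0.42],0,1],[[0.2,0,0.42],0,1],[[0,0,0],0,1],[[0,0,0],0,1]]'

```text
t: 35.57
ee_pos: [483.8, 222.6, 144.1]
orientation: [1.081, -2.948, 0.0]
ft_force: [0.2, 1.2, -0.3]
width: 0.6
grasp_force: 0.0
```

```bash
cat > chk3.py <<'E'
from h import *
o=ctrl.get_obs();d=np.load('con.npz');yaw=d['yaw'];n=d['n']-1.5*np.array([np.cos(yaw),np.sin(yaw),0])
r=o['ee_pos']-n;print('t',o['t'],'u',r[:2]@[np.cos(yaw),np.sin(yaw)],'v',r[:2]@[-np.sin(yaw),np.cos(yaw)],'z',r[2],'F',o['ft_force'].round(1))
N=d['N'];H=n+N@[42,0,9]
for cn in ('side','scene','wrist'):
    c=cam(cn);cv2.imwrite(f'pics/b_{cn}.png',c[0][:,:,::-1])
    for t in ('bail','bail_tab'): print(cn,t,[(round(b['p'],2),np.round(b['rect'],1).tolist()) for b in cams.boxes_of(cn,t)][:2])
    for A in (0,.17,.5,.8,1.2,2.1):
        B=N@R.from_euler('y',A).as_matrix();P=proj(c,[H+B@[-105,9,0],H+B@[-105,-9,0],H+B@[-76,24,0],H+B@[-76,-24,0],H+B@[0,24,0],H+B@[0,-24,0]])
        lo,hi=P.min(0),P.max(0);print('  A',A,'box',np.r_[(lo+hi)/2,hi-lo].round(1).tolist())
E
python3 chk3.py
```

```text
t 35.5667 u -45.05677193599213 v 0.4992782219943699 z 50.234523865614264 F [ 0.2  1.2 -0.3]
side bail [(0.55, [265.9, 221.2, 37.1, 16.3])]
side bail_tab [(0.68, [266.6, 226.5, 38.2, 28.0])]
  A 0 box [264.4, 234.4, 36.0, 9.8]
  A 0.17 box [265.5, 232.4, 38.2, 12.2]
  A 0.5 box [266.6, 227.1, 40.3, 22.8]
  A 0.8 box [266.2, 222.2, 39.5, 32.6]
  A 1.2 box [263.6, 217.2, 34.4, 42.6]
  A 2.1 box [252.8, 216.4, 14.9, 44.2]
scene bail []
scene bail_tab [(0.48, [197.6, 167.1, 3.3, 5.1])]
  A 0 box [201.4, 167.7, 13.8, 27.4]
  A 0.17 box [201.2, 166.9, 14.2, 25.8]
  A 0.5 box [200.8, 164.2, 15.0, 20.4]
  A 0.8 box [200.6, 160.7, 15.5, 13.3]
  A 1.2 box [200.4, 154.9, 15.8, 1.8]
  A 2.1 box [201.0, 143.0, 14.7, 22.3]
wrist bail [(0.57, [251.2, 256.7, 76.9, 134.2])]
wrist bail_tab [(0.92, [252.1, 253.2, 72.8, 137.5])]
  A 0 box [253.6, 251.4, 68.4, 142.9]
  A 0.17 box [253.6, 248.7, 68.4, 148.2]
  A 0.5 box [253.3, 249.1, 74.4, 147.6]
  A 0.8 box [253.4, 258.7, 83.3, 128.3]
  A 1.2 box [253.6, 291.8, 95.7, 62.1]
  A 2.1 box [254.1, 419.2, 104.4, 193.1]
```

Call:
move_arm --steps '[[[0.08,0,0.42],0,1],[[0.08,0,0.42],0,1],[[0.02,0,0.35],0,1],[[0.02,0,0.35],0,1],[[0,0,0.3],0,1],[[0,0,0],0,1]]'

```text
t: 36.52
ee_pos: [479.6, 219.2, 97.0]
orientation: [1.081, -2.946, 0.0]
ft_force: [-0.1, -0.3, 0.0]
width: 0.6
grasp_force: 0.0
```

Call:
move_arm --steps '[[[0,0,0.08],0,1],[[0,0,0.08],0,1],[[0,0,0.08],0,1],[[0,0,0.08],0,1],[[0,0,0],0,1]]'

```text
t: 36.93
ee_pos: [480.8, 219.8, 90.9]
orientation: [-1.082, 2.949, -0.0]
ft_force: [0.4, 0.2, 0.5]
width: 0.1
grasp_force: 0.2
```

Call:
move_arm --steps '[[[0.02,0,0.08],0,1],[[0,0,0.08],0,1],[[0,0,0.06],0,1],[[0,0,0],0,1],[[0,0,0],0,1]]'

```text
t: 37.35
ee_pos: [480.6, 219.4, 85.8]
orientation: [-1.082, 2.949, -0.0]
ft_force: [-0.5, 0.1, 3.5]
width: 0.6
grasp_force: 1.7
```

Call:
move_arm --steps '[[[0,0,0.05],0,1],[[0,0,0.05],0,1],[[0,0,0.05],0,1],[[0,0,0],0,1],[[0,0,0],0,1]]'

```text
t: 37.77
ee_pos: [480.3, 219.4, 81.6]
orientation: [1.082, -2.949, 0.0]
ft_force: [0.1, -0.1, 3.2]
width: 0.4
grasp_force: 1.3
```

Call:
move_arm --steps '[[[0,0,0.04],0,1],[[0,0,0.04],0,1],[[0,0,0.04],0,1],[[0,0,0],0,1]]'

```text
t: 38.1
ee_pos: [480.9, 219.7, 80.3]
orientation: [-1.081, 2.948, 0.0]
ft_force: [-4.4, -1.7, 21.1]
width: 0.6
grasp_force: 10.3
```

A hard stop at 21 N after the soft phase suggests the tab snapped under. I lift off and check that it stays down.

Call:
move_arm --steps '[[[0,0,-0.2],0,1],[[0,0,-0.4],0,1],[[0,0,-0.8],0,1],[[0,0,-1],0,1],[[0,0,-1],0,1],[[0,0,-1],0,1],[[-0.5,0,-1],0,1],[[-0.5,0,-1],0,1],[[0,0,-0.8],0,1],[[0,0,0],0,1],[[0,0,0],0,1],[[0,0,0],0,1]]'

```text
t: 39.1
ee_pos: [498.5, 235.1, 257.7]
orientation: [1.081, -2.948, 0.0]
ft_force: [-0.1, 0.4, -0.8]
width: 0.4
grasp_force: 0.0
```

```bash
python3 chk3.py; python3 - <<'E'
from h import *
im=cv2.imread('pics/b_wrist.png').astype(int).mean(2)
c=cam('wrist');d=np.load('con.npz');n,N=d['n'],d['N']
for nm,v in dict(roller=[-64.5,0,13.6],lip=[-63.5,0,9],tab=[-47,0,10.5],crossbar=[-34,0,9],face=[0,0,38]).items(): print(nm,proj(c,n+N@v)[0].round(1))
r=int(proj(c,n+N@[-40,0,10])[0][1]);u=int(proj(c,n)[0][0])
for q in range(r-40,r+50): print(q,''.join(' .:-=+*#%@'[min(9,int(im[q,k]/26))] for k in range(u-36,u+36)))
E
```

```text
t 39.1 u -25.81058394295255 v 0.5244705131260936 z 163.88174477545067 F [-0.1  0.4 -0.8]
side bail []
side bail_tab [(0.59, [264.1, 236.7, 31.9, 5.3])]
  A 0 box [264.4, 234.4, 36.0, 9.8]
  A 0.17 box [265.5, 232.4, 38.2, 12.2]
  A 0.5 box [266.6, 227.1, 40.3, 22.8]
  A 0.8 box [266.2, 222.2, 39.5, 32.6]
  A 1.2 box [263.6, 217.2, 34.4, 42.6]
  A 2.1 box [252.8, 216.4, 14.9, 44.2]
scene bail [(0.42, [201.8, 178.9, 7.3, 7.4])]
scene bail_tab []
  A 0 box [201.4, 167.7, 13.8, 27.4]
  A 0.17 box [201.2, 166.9, 14.2, 25.8]
  A 0.5 box [200.8, 164.2, 15.0, 20.4]
  A 0.8 box [200.6, 160.7, 15.5, 13.3]
  A 1.2 box [200.4, 154.9, 15.8, 1.8]
  A 2.1 box [201.0, 143.0, 14.7, 22.3]
wrist bail [(0.72, [253.3, 188.2, 47.8, 89.3]), (0.32, [251.5, 195.7, 36.7, 42.8])]
wrist bail_tab [(0.96, [254.8, 189.4, 48.7, 93.2])]
  A 0 box [253.0, 189.5, 46.0, 92.6]
  A 0.17 box [253.0, 186.6, 46.0, 98.3]
  A 0.5 box [252.8, 184.6, 48.5, 102.3]
  A 0.8 box [252.9, 188.1, 52.2, 95.3]
  A 1.2 box [252.9, 202.8, 56.8, 66.0]
  A 2.1 box [253.2, 265.0, 59.8, 58.7]
roller [252.8 141.1]
lip [252.9 143.6]
tab [252.9 
[... 6278 characters left out ...]
%%#%%%%
203 %%#%##%%%%#+--*##*##%%%###****+++=+=++++***#*####%%%%#*##*=-*#%%%%%%%%%%
204 %%#%%%%%%%#*--*##*#%%%%%%*+*##*****+****#*######%%%%%**##*=-*#%%%%%%%%%#
205 %%#%%#%%%%##=-*##*##%%%%%#****#*#*#*#*#*#*##**#%%%%%%**##*==#%%%#%%%%%%%
206 %%#%#%%%%%#%+-*##*##%%%%%%##**#*##*##*#*###*##%%%%%%%**###=*#%%%%%%%%%%%
207 %%##%%%%%%##*-*##**#%%%%%%%##*##*#*##*#****##%%%%%%%%**###=*##%%#%%##%%%
208 %%#%##%%%%###=*##*+#%%%%%%%%%###*********###%%%%%%%%#+**##=#%%%%%%##%%%#
209 %%#%##%%%%##%**##*=+#%%%%%#%#%######*########%%#%###*=**##*#%%%%#%##%%%#
210 %%###%%%%##%%**#**=-*#%%%%%%%#%%%%%####%%%%%%%%%%%%#=-**##*%%%%%%%%#%%%#
211 %%####%%%%##%**##*=--*#%%%%%%%%%%%%%%%%%%%%%%%%%%#*+--*###*%%%%%##%##%%%
```

The bail lies shut: its box matches A = 0, the lip is under the roller, and it stays down after release with the arm clear. Handing in.

```bash
python3 -c "
from workcell import ctrl
print(ctrl.close_job())"
```

```text
the job is handed in; nothing more can be done
None
```

The module is in the nest with its key in the keyway and the bail is shut under the catch; I handed the job in at about 39 s, with no force reading above about 24 N and the camera checks agreeing, but no verdict came back.

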